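# Set up a kitchenware lot for its listing photo

### The job

In the sorting room of a charity shop, set up this lot of kitchenware for its photo. First turn the lamp dimmer's black knob fully anticlockwise to off; with the lamp off, stand every tipped square jar upright, lid up, in the free places of the wooden lane without displacing the two round jars standing there, and hang every mug by its handle on a hook of the two stands. Then turn the knob until its white pointer meets the red marker on the scale, leaving the marker where it is.

Things in the scene. Friction and masses are not known exactly. Their poses are not given: they have to be found in the camera images.
- knob (a joint): angle of the dimmer knob in rad: 0 = off, the anticlockwise stop, with the pointer to the dimmer's -x; grows as the knob turns clockwise seen from above, to 4.0 at the other stop. It stays where it is left
- knob_grip (a point): on the knob's vertical axis, at the height to grip it, 94 mm above the table. The knob is a black skirt 54 mm across with a grip bar 46 mm long, 14 mm thick and 30 mm high on top (7 mm above this point to 23 mm below it); this point's x axis lies along the bar and its -x end carries the white pointer line
- knob_pointer (a point): point that the knob's white pointer line aims at, 40 mm from the knob's axis, on the scale
- marker_tip (a point): the red marker (16 x 6 mm) clipped on the dimmer's scale, this point 40 mm from the knob's axis; it differs from start to start and is not to be moved
- dimmer: grey lamp dimmer fixed to the table, 120 x 120 x 60 mm, white round scale with eleven black ticks on top, knob in its centre. Origin at the centre of its underside
- lane: low wooden tray fixed to the table, 100 mm (x) by 460 mm (y), rim 12 mm high, 6 mm walls; its floor is 6 mm above the table. Origin at the centre of its underside, y along its length. The jars stand in one row in it
- neighbour_a: white round jar with brown lid standing in the lane, 46 mm diameter, 100 mm tall, to be left in place. Origin at the centre of its underside
- neighbour_b: amber round jar with white label and black lid standing in the lane, 46 mm diameter, 100 mm tall, to be left in place. Origin at the centre of its underside
- jar_blue: blue square storage jar, 46 x 46 mm and 120 mm tall, the top 16 mm of it a cork lid 40 mm in diameter; 250 g, heavy at the base; may be absent. Origin at mid-height on its axis, 60 mm above its base; z points from the base to the lid. It starts lying on its side on the table, lid roughly away from the robot
- jar_green: green square storage jar, 46 x 46 mm and 120 mm tall, the top 16 mm of it a cork lid 40 mm in diameter; 250 g, heavy at the base; may be absent. Origin at mid-height on its axis, 60 mm above its base; z points from the base to the lid. It starts lying on its side on the table, lid roughly away from the robot
- jar_red: red square storage jar, 46 x 46 mm and 120 mm tall, the top 16 mm of it a cork lid 40 mm in diameter; 250 g, heavy at the base; may be absent. Origin at mid-height on its axis, 60 mm above its base; z points from the base to the lid. It starts lying on its side on the table, lid roughly away from the robot
- mug_white: white mug, 64 mm outside diameter, 90 mm tall, 4 mm wall; 220 g; may be absent. Origin at the centre of its underside, z up to the mouth. Handle on its +y side, a 10 mm round bar reaching 69 mm from the mug's axis, from 20 to 74 mm up at its bar's centre line
- mug_yellow: yellow mug, 64 mm outside diameter, 90 mm tall, 4 mm wall; 220 g; may be absent. Origin at the centre of its underside, z up to the mouth. Handle on its +y side, a 10 mm round bar reaching 69 mm from the mug's axis, from 20 to 74 mm up at its bar's centre line
- mug_white_eye (a point): middle of the opening inside the white mug's handle, 46 mm from the mug's axis, 47 mm above its underside; the opening is 44 mm high and 27 mm wide
- mug_yellow_eye (a point): the same for the yellow mug
- stand_a: steel hook stand fixed to the table: 90 mm round foot, 14 mm post 202 mm tall. Origin at the centre of the foot. Its one hook, a 7 mm round bar, leaves the post 190 mm up and runs level along the stand's -x for 98 mm, then turns up 16 mm to the tip
- stand_b: steel hook stand fixed to the table: 90 mm round foot, 14 mm post 202 mm tall. Origin at the centre of the foot. Its one hook, a 7 mm round bar, leaves the post 190 mm up and runs level along the stand's -x for 98 mm, then turns up 16 mm to the tip
- hook_a_tip (a point): tip of stand_a's hook, 112 mm in front (-x) of the post, 206 mm above the table
- hook_b_tip (a point): the same for stand_b
- hook_a_seat (a point): middle of the level part of stand_a's hook, 65 mm in front of the post, on the bar's centre line 190 mm above the table
- hook_b_seat (a point): the same for stand_b
There are look-alikes about, which are no part of the job. Leave any purple look-alike of the stand_a alone.

How it is judged:
On the way, in this order (a step that is already met when the one before it is completed fails the run):
1. the dimmer knob is turned to off (value of joint knob below 0.12 rad), for 0.2 s.
2. with the lamp still off, every jar stands in the lane and every mug hangs on a hook (angle between each of jar_blue, jar_green, jar_red's own z axis and vertical below 0.09 rad and x of jar_blue in the frame of lane between -0.035 and 0.035 m and y of jar_blue in the frame of lane between -0.22 and 0.22 m and z of jar_blue in the frame of lane between 0.06 and 0.072 m and x of jar_green in the frame of lane between -0.035 and 0.035 m and y of jar_green in the frame of lane between -0.22 and 0.22 m and z of jar_green in the frame of lane between 0.06 and 0.072 m and x of jar_red in the frame of lane between -0.035 and 0.035 m and y of jar_red in the frame of lane between -0.22 and 0.22 m and z of jar_red in the frame of lane between 0.06 and 0.072 m and ((x of mug_white_eye in the frame of stand_a between -0.112 and -0.015 m and y of mug_white_eye in the frame of stand_a between -0.03 and 0.03 m and z of mug_white_eye in the frame of stand_a between 0.15 and 0.195 m) or (x of mug_white_eye in the frame of stand_b between -0.112 and -0.015 m and y of mug_white_eye in the frame of stand_b between -0.03 and 0.03 m and z of mug_white_eye in the frame of stand_b between 0.15 and 0.195 m)) and ((x of mug_yellow_eye in the frame of stand_a between -0.112 and -0.015 m and y of mug_yellow_eye in the frame of stand_a between -0.03 and 0.03 m and z of mug_yellow_eye in the frame of stand_a between 0.15 and 0.195 m) or (x of mug_yellow_eye in the frame of stand_b between -0.112 and -0.015 m and y of mug_yellow_eye in the frame of stand_b between -0.03 and 0.03 m and z of mug_yellow_eye in the frame of stand_b between 0.15 and 0.195 m)) and contact force between each of jar_blue, jar_green, jar_red, mug_white, mug_yellow and the fingers below 0.1 N and value of joint knob below 0.15 rad), for 0.2 s.
3. the knob's pointer is at the red marker (horizontal distance between knob_pointer and marker_tip below 0.005 m), for 0.2 s.
At the end, for the whole second after the job is handed in: Every jar upright (within 5 degrees), lid up, on the lane's floor; every mug hanging by its handle on a hook, no more than swaying; both round jars upright within 30 mm of their places; the knob's pointer within 5 mm (7 degrees) of the red marker, which has not moved (angle between each of jar_blue, jar_green, jar_red's own z axis and vertical below 0.09 rad and x of jar_blue in the frame of lane between -0.035 and 0.035 m and y of jar_blue in the frame of lane between -0.22 and 0.22 m and z of jar_blue in the frame of lane between 0.06 and 0.072 m and x of jar_green in the frame of lane between -0.035 and 0.035 m and y of jar_green in the frame of lane between -0.22 and 0.22 m and z of jar_green in the frame of lane between 0.06 and 0.072 m and x of jar_red in the frame of lane between -0.035 and 0.035 m and y of jar_red in the frame of lane between -0.22 and 0.22 m and z of jar_red in the frame of lane between 0.06 and 0.072 m and ((x of mug_white_eye in the frame of stand_a between -0.112 and -0.015 m and y of mug_white_eye in the frame of stand_a between -0.03 and 0.03 m and z of mug_white_eye in the frame of stand_a between 0.15 and 0.195 m) or (x of mug_white_eye in the frame of stand_b between -0.112 and -0.015 m and y of mug_white_eye in the frame of stand_b between -0.03 and 0.03 m and z of mug_white_eye in the frame of stand_b between 0.15 and 0.195 m)) and ((x of mug_yellow_eye in the frame of stand_a between -0.112 and -0.015 m and y of mug_yellow_eye in the frame of stand_a between -0.03 and 0.03 m and z of mug_yellow_eye in the frame of stand_a between 0.15 and 0.195 m) or (x of mug_yellow_eye in the frame of stand_b between -0.112 and -0.015 m and y of mug_yellow_eye in the frame of stand_b between -0.03 and 0.03 m and z of mug_yellow_eye in the frame of stand_b between 0.15 and 0.195 m)) and linear speed of each of jar_blue, jar_green, jar_red below 0.03 m/s and linear speed of each of mug_white, mug_yellow below 0.15 m/s and contact force between each of jar_blue, jar_green, jar_red, mug_white, mug_yellow and the fingers below 0.1 N and angle between each of neighbour_a, neighbour_b's own z axis and vertical below 0.1 rad and z of each of neighbour_a, neighbour_b in the frame of lane below 0.015 m and distance of each of neighbour_a, neighbour_b from where it was at the start of the episode below 0.03 m and horizontal distance between knob_pointer and marker_tip below 0.005 m and distance of marker_tip from where it was at the start of the episode below 0.004 m); the robot touches nothing.
Of jar_blue, jar_green, jar_red only 2 to 3 are there at a start; the rules pass over those that are not, and their reading is None.
Of mug_white, mug_yellow only 1 to 2 are there at a start; the rules pass over those that are not, and their reading is None.
At some moment in a run one of jar_blue, jar_green, jar_red may be knocked a few centimetres aside while the robot is not near it.
It also fails if it takes over 210 s, if anything falls off the work surface, if the arm or the gripper's body presses on something with over 40 N, if the wrist force passes 120 N, or if a joint passes its speed limit or range.

### The arm

A 6-joint arm with a two-finger parallel gripper is mounted at the origin on the work surface. World frame = base frame: x ahead of the robot, y to its left, z up, the work surface at z = 0. Lengths are in m, angles in rad, forces in N, time in s.
With the tool pointing down it reaches from about 0.425 to 1.125 m from the base axis. Payload 14.9 kg.
Tool frame: the origin (TCP) lies midway between the tips of the shut fingers; the grasp point (between the pads) lies arm.grip_point_offset behind it (arm.grip_point_offset is the distance from the TCP to the grasp point, in m); z points along the fingers, y is the line along which they close (so a half turn about z gives the same grasp; the last joint's range is limited). The gripper opens to 91 mm and grips with 3 to 60 N. Pads are 32 mm wide; open, the fingers measure 118 mm over their backs; the gripper's body (76 mm by 178 mm) begins 60 mm behind the grasp point.
Start: joints at [1.097, 0.379, 1.734, -0, 1.028, -0.033], TCP at [0.299, 0.633, 0.193] pointing down, gripper open.
Joint ranges: [-2.77, 2.77], [-0.74, 2.19], [0, 2.66], [-1.06, 4.2], [0.31, 2.87], [-3.08, 3.08]. Speed limits (rad/s): [1.89, 1.89, 2.39, 3.14, 3.14, 3.14].

### API

Orientations are given as a unit quaternion [w, x, y, z].
In Python, from bench import arm gives the robot as it stands.
- The arm moves only by the tool play_rows, never from a script. Its argument "series" is a list that holds one entry, the list of rows, each a list of 7 numbers: the shift along the tool's x, y, z in m, then the turn, a rotation vector about the tool's x, y, z in degrees, then the opening, from 0 (shut) to 1 (fully open). A call has 1 to 12 rows; each row is the pose to reach, as a shift and turn from the pose commanded when the call began, along the tool's axes at that moment; what a row does not reach only later rows make up. A row lasts 1/8 s, in which the tool goes at most 62.5 mm and 10.7 degrees, less where a joint would pass 70% of its speed; a pose out of reach is approached as far as the arm can. A call with a gripper value outside its range is refused whole. The fingers move at their own pace and stop on an object; "squeeze" is the grip in N (left out, the last holds). Time passes only in rows, so rows that repeat a pose let the fingers close. It gives the time, the measured TCP pose, the force, the opening and the grip force at its end, in the units of the state.
- arm.read_state(): the state, without advancing time (a new reading comes with each control period).
- arm.snapshot(name): name is "scene" or "side" or "wrist"; returns (picture, depth): 384x512x3 uint8, red, green, blue; 384x512 float32, m along the optical axis (not along the pixel's ray), 0 where there is no reading.
- arm.get_calibration(name): a dict with "camera_matrix" (3x3 intrinsics, pixels), "world_to_cam" (4x4, takes a point from world to camera coordinates). Camera axes: x right, y up, looking along -z (the intrinsics and any distortion apply to the point x, -y, -z); pixel columns grow to the right and rows downward; lengths in m; the calibration is good to about 2 mm. The wrist camera is an equidistant fisheye: a pixel r from the principal point sees the ray r / f radians off the axis. A picture is of the moment at which its call begins: read the wrist's pose just before it. get_calibration takes no time and is no camera call; for the wrist camera it gives the pose at the moment of the call.
- arm.hand_in(): hands the job in; it is judged then, once.
The state is a dict: "t": time; "joint_positions": joint angles; "dq": joint speeds; "tau": joint torques, N m; "eef_pos": TCP position; "eef_rot": TCP orientation; "wrist_force": force on the tool from outside, world axes, zero at the start; "wrist_torque": the same for the moment, N m; "grip_width": opening from 0.0 (shut) to 1.0 (fully open); "grip_force": force on a finger pad.
Only numpy, scipy, OpenCV 4.12 (cv2) and the standard library are available. Lean on these libraries where they do the work, as an engineer would, in place of code of your own. Each camera call takes 0.05 s, during which the arm holds its last target. There are 200 camera calls.

## Working session

There is one attempt and no reset: what is moved stays moved. The work goes in short steps, Python scripts to look and compute and a tool call to move; the robot and the scene stay as the last step left them, time stands still between calls to the robot, and variables do not carry over. Pictures are saved under pics/ and viewed, at most 14 in all, crops included, and the job is handed in when it is done.

Besides the shell and the picture viewer there is one more tool, called after "Request:" as a command line: name --argument value ..., lists and objects as JSON in quotes. play_rows: Moves the arm, as the interface text tells. Its arguments: {"type":"object","properties":{"series":{"type":"array","items":{"type":"array","items":{"type":"array","items":{"type":"number"}}}},"squeeze":{"type":"number"}},"required":["series"]}

```bash
mkdir -p pics; ls; cat > h.py <<'E'
import numpy as np, cv2
from bench import arm
from scipy.spatial.transform import Rotation as R
def rot(q): return R.from_quat([q[1],q[2],q[3],q[0]])
def shot(name,fn=None,crop=None,scale=1):
    cal=arm.get_calibration(name); p,d=arm.snapshot(name)
    if fn:
        np.savez('pics/'+fn+'.npz',p=p,d=d,K=cal['camera_matrix'],W=cal['world_to_cam'])
        cv2.imwrite('pics/'+fn+'.png',p[:,:,::-1])
    return p,d,cal
def cloud(fn):
    """world point per pixel for pinhole cameras"""
    z=np.load('pics/'+fn+'.npz'); p,d,K,W=z['p'],z['d'],z['K'],z['W']
    v,u=np.mgrid[:d.shape[0],:d.shape[1]]
    c=np.stack([(u-K[0,2])/K[0,0]*d,-(v-K[1,2])/K[1,1]*d,-d,np.ones_like(d)],-1)
    X=(c@np.linalg.inv(W).T)[...,:3]; X[d==0]=np.nan
    return p,X
def st():
    s=arm.read_state(); print('t',round(s['t'],2),'p',np.round(s['eef_pos'],4),'q',np.round(s['eef_rot'],4),'w',round(s['grip_width'],3),'gf',round(s['grip_force'],1),'F',np.round(s['wrist_force'],1)); return s
E
python3 - <<'E'
from h import *
s=st(); print(arm.grip_point_offset)
for n in('scene','side','wrist'):
    p,d,c=shot(n,n+'0'); print(n,c['camera_matrix'].tolist()); print(np.round(c['world_to_cam'],3).tolist())
a=cv2.imread('pics/scene0.png');b=cv2.imread('pics/side0.png')
E
```

```text
pics
t 0.0 p [0.2985 0.6327 0.1926] q [-1.000e-04  2.186e-01  9.758e-01 -5.000e-04] w 1.001 gf 0.0 F [-0.7  0.4  0.4]
0.0188
scene [[400.8624056906179, 0.0, 258.94201337158535], [0.0, 400.8624056906179, 197.42996960490387], [0.0, 0.0, 1.0]]
[[0.517, 0.856, -0.015, -0.228], [-0.537, 0.337, 0.774, 0.189], [0.667, -0.391, 0.634, -1.894], [0.0, 0.0, 0.0, 1.0]]
side [[348.91402398375357, 0.0, 260.40412547700095], [0.0, 348.91402398375357, 190.16531000400312], [0.0, 0.0, 1.0]]
[[0.892, -0.453, -0.009, -0.463], [0.318, 0.612, 0.724, -0.229], [-0.322, -0.649, 0.689, -1.009], [0.0, 0.0, 0.0, 1.0]]
wrist [[297.3186396354542, 0.0, 258.6870030094814], [0.0, 297.3186396354542, 189.05654765151115], [0.0, 0.0, 1.0]]
[[0.426, 0.905, -0.0, -0.7], [-0.871, 0.411, -0.27, 0.031], [-0.244, 0.115, 0.963, -0.391], [0.0, 0.0, 0.0, 1.0]]
```

View pics/scene0.png

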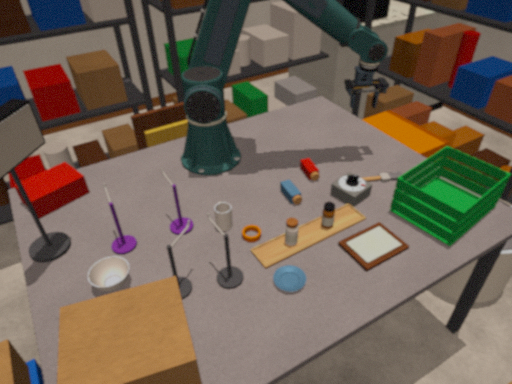

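View pics/side0.png

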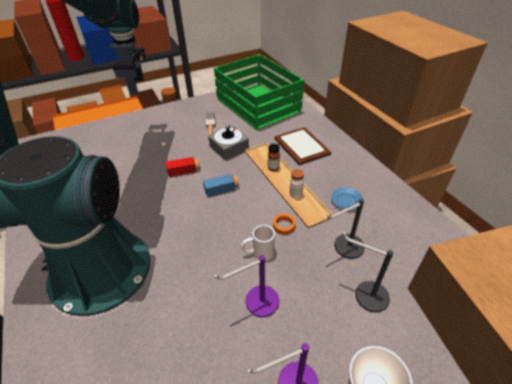

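Scene view: red jar (310,169), blue jar (290,192), white mug (223,215), dimmer (350,187), lane (310,235) with round jars (291,232) and (328,215). The dark stands are at (230,277) and (180,287); the purple look-alikes at (180,226) and (123,244) are to be left alone. I see no green jar or yellow mug.

```bash
python3 - <<'E'
from h import *
for f in('scene0','side0'):
    p,X=cloud(f); hsv=cv2.cvtColor(p,cv2.COLOR_RGB2HSV).astype(int); H,S,V=hsv[...,0],hsv[...,1],hsv[...,2]
    x,y,z=X[...,0],X[...,1],X[...,2]
    base=(x>.3)&(x<1.3)&(abs(y)<.75)
    ms={'blue':base&(H>95)&(H<115)&(S>90)&(z>.015)&(z<.08),'red':base&((H<5)|(H>174))&(S>150)&(z>.015)&(z<.07),
     'dark':base&(V<75)&(z>.1)&(z<.25),'yellow':base&(H>22)&(H<33)&(S>120)&(z>.01)&(z<.2),'green':base&(H>40)&(H<85)&(S>100)&(z>.01)&(z<.2)}
    for k,m in ms.items():
        n,l,stt,c=cv2.connectedComponentsWithStats(m.astype(np.uint8))
        for i in range(1,n):
            if stt[i,4]>15:
                P=X[l==i]; print(f,k,stt[i].tolist(),np.round(P.mean(0),3),np.round(P.min(0),3),np.round(P.max(0),3))
a=cv2.imread('pics/scene0.png')[140:300,150:420]; b=cv2.imread('pics/side0.png')[100:315,150:410]
cv2.imwrite('pics/c1.png',cv2.resize(a,(800,474),interpolation=cv2.INTER_CUBIC))
cv2.imwrite('pics/c2.png',cv2.resize(b,None,fx=2.75,fy=2.75,interpolation=cv2.INTER_CUBIC))
E
```

```text
scene0 blue [282, 181, 17, 20, 175] [0.44  0.143 0.042] [0.393 0.122 0.019] [0.483 0.17  0.052]
scene0 red [300, 158, 18, 19, 173] [0.348 0.305 0.042] [0.301 0.28  0.016] [0.398 0.338 0.053]
scene0 dark [371, 99, 6, 10, 39] [0.326 0.671 0.232] [0.304 0.661 0.211] [0.341 0.68  0.25 ]
scene0 dark [415, 190, 10, 7, 20] [0.814 0.445 0.143] [0.801 0.441 0.134] [0.836 0.45  0.153]
scene0 dark [421, 197, 9, 4, 20] [0.841 0.45  0.14 ] [0.824 0.447 0.129] [0.853 0.452 0.151]
scene0 dark [429, 199, 17, 10, 36] [0.886 0.457 0.144] [0.856 0.452 0.129] [0.913 0.461 0.155]
scene0 dark [324, 202, 10, 8, 62] [0.663 0.163 0.106] [0.646 0.146 0.101] [0.68  0.182 0.111]
scene0 dark [445, 209, 18, 12, 58] [0.95  0.467 0.139] [0.916 0.459 0.122] [0.974 0.481 0.156]
scene0 dark [225, 236, 5, 24, 61] [ 0.694 -0.265  0.154] [ 0.69  -0.27   0.101] [ 0.698 -0.26   0.202]
scene0 dark [168, 247, 7, 23, 64] [ 0.645 -0.427  0.154] [ 0.641 -0.431  0.105] [ 0.649 -0.422  0.201]
scene0 green [391, 147, 112, 98, 3737] [0.844 0.521 0.094] [0.67  0.428 0.01 ] [0.975 0.75  0.166]
side0 blue [204, 175, 30, 20, 392] [0.42
[... 434 characters left out ...]
dark [269, 144, 10, 8, 64] [0.657 0.163 0.104] [0.638 0.144 0.1  ] [0.676 0.184 0.107]
side0 dark [353, 201, 10, 27, 102] [ 0.683 -0.266  0.15 ] [ 0.68  -0.271  0.1  ] [ 0.688 -0.257  0.2  ]
side0 dark [419, 249, 93, 135, 3394] [ 0.711 -0.604  0.142] [ 0.684 -0.733  0.1  ] [ 0.743 -0.452  0.187]
side0 dark [378, 252, 14, 27, 131] [ 0.634 -0.429  0.153] [ 0.63  -0.434  0.1  ] [ 0.639 -0.423  0.202]
side0 dark [260, 261, 5, 23, 90] [ 0.368 -0.309  0.15 ] [ 0.364 -0.311  0.101] [ 0.374 -0.305  0.195]
side0 dark [299, 351, 8, 20, 92] [ 0.347 -0.523  0.149] [ 0.344 -0.526  0.101] [ 0.351 -0.518  0.196]
side0 green [216, 58, 88, 70, 2879] [0.804 0.532 0.093] [0.666 0.426 0.01 ] [0.971 0.75  0.162]
```

View pics/c1.png

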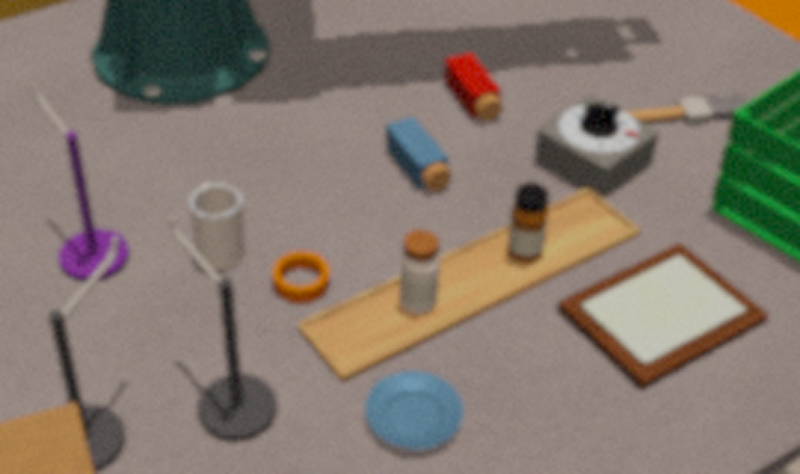

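View pics/c2.png

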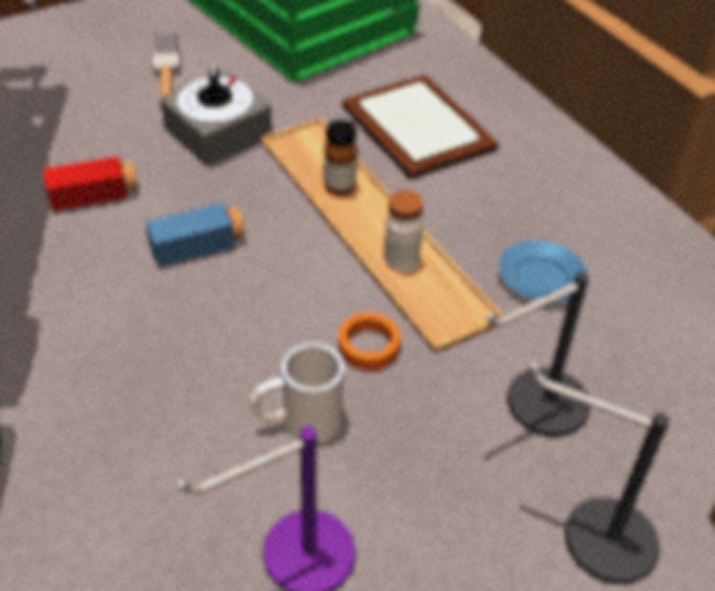

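Side view: the mug's handle (268,405 in the crop) points toward the robot. The dark stands' hooks run left toward the robot side, and their tips are clear. Next I'll fit the geometry.

```bash
cat > fit.py <<'E'
from h import *
def sel(f,lo,hi,zl,zh):
    p,X=cloud(f); x,y,z=X[...,0],X[...,1],X[...,2]
    m=(x>lo[0])&(x<hi[0])&(y>lo[1])&(y<hi[1])&(z>zl)&(z<zh)
    return X[m],p[m]
def circ(P,r):
    from scipy.optimize import least_squares
    c=least_squares(lambda c:np.hypot(*(P[:,:2]-c).T)-r,P[:,:2].mean(0),loss='soft_l1',f_scale=.002).x
    return c
E
python3 - <<'E'
from fit import *
for f in('scene0','side0'):
    print(f)
    P,_=sel(f,(.3,.25),(.65,.55),.052,.068); 
    m=P[:,1]>.34; 
    if m.sum()>5: print(' dimmer top',cv2.minAreaRect(P[m,:2].astype(np.float32)),np.median(P[m,2]),m.sum())
    P,_=sel(f,(.25,.34),(.65,.55),.085,.12); print(' knobtop',P.mean(0),P.min(0),P.max(0),len(P))
    for n,lo,hi in(('blue',(.36,.09),(.53,.2)),('red',(.27,.25),(.45,.35))):
        P,c=sel(f,lo,hi,.035,.058); P=P[P[:,2]>np.percentile(P[:,2],40)]; print(' ',n,cv2.minAreaRect(P[:,:2].astype(np.float32)),np.median(P[:,2]))
    for n,lo,hi in(('nb',(.58,.08),(.74,.25)),('na',(.58,-.08),(.76,.08))):
        P,c=sel(f,lo,hi,.097,.112); print(' ',n,'top',P.mean(0),P.min(0),P.max(0))
    P,c=sel(f,(.3,-.3),(.65,0),.08,.1); print('  mug rim',P.min(0),P.max(0),cv2.minEnclosingCircle(P[:,:2].astype(np.float32)))
    P,c=sel(f,(.3,-.3),(.65,0),.02,.075); print('  mug body',P.min(0),P.max(0))
    P,c=sel(f,(.5,-.3),(.9,.4),.008,.022); print('  lane',cv2.minAreaRect(P[:,:2].astype(np.float32)))
    for n,lo,hi in(('s1',(.5,-.35),(.76,-.05)),('s2',(.45,-.52),(.7,-.33))):
        P,c=sel(f,lo,hi,.178,.22); 
        post=P[P[:,2]>.196]; print('  ',n,len(P),post.mean(0) if len(post) else 0, [np.round(q,3).tolist() for q in P[np.argsort(P[:,0])][::max(1,len(P)//14)]])
E
```

```text
scene0
 dimmer top ((0.5583837628364563, 0.3783332109451294), (0.12694326043128967, 0.09514687955379486), 10.367829322814941) 0.06082709066051106 246
 knobtop [0.56459743 0.36111214 0.09597287] [0.55105312 0.34159738 0.0857304 ] [0.57673651 0.3864578  0.10499639] 55
  blue ((0.4439168870449066, 0.14972764253616333), (0.04637334123253822, 0.11588534712791443), 83.43093872070312) 0.04645758126718946
  red ((0.3542937934398651, 0.31034040451049805), (0.045097555965185165, 0.11504305899143219), 78.5765380859375) 0.046298299805578536
  nb top [0.6626259  0.16323024 0.10499674] [0.6385337  0.14557823 0.09707189] [0.68014647 0.18606137 0.11074422]
  na top [ 6.61823085e-01 -2.78956184e-04  1.04939376e-01] [ 0.64062319 -0.01859927  0.09742109] [0.67911184 0.0190224  0.1098917 ]
  mug rim [ 0.37286629 -0.29999151  0.0804804 ] [ 0.64967791 -0.01363448  0.09874707] ((0.511272132396698, -0.15602350234985352), 0.19867192208766937)
  mug body [ 0.36973696 -0.29976488  0.02002273] [ 0.64781553 -0.01909265  0.07496639]
  lane ((0.6975667476654053, 0.04835674166679382), (0.6969609260559082, 0.3999942
[... 2126 characters left out ...]
337, 0.203], [0.581, -0.348, 0.191], [0.586, -0.349, 0.192], [0.601, -0.268, 0.191], [0.614, -0.266, 0.191], [0.626, -0.268, 0.187], [0.638, -0.264, 0.192], [0.653, -0.266, 0.191], [0.667, -0.265, 0.191], [0.68, -0.266, 0.189], [0.683, -0.264, 0.182], [0.686, -0.267, 0.187], [0.69, -0.258, 0.2]]
   s2 206 [ 0.61483692 -0.3944706   0.20076919] [[0.571, -0.333, 0.206], [0.577, -0.333, 0.206], [0.583, -0.345, 0.193], [0.589, -0.353, 0.192], [0.595, -0.36, 0.192], [0.602, -0.375, 0.19], [0.608, -0.386, 0.191], [0.614, -0.396, 0.191], [0.62, -0.396, 0.192], [0.626, -0.413, 0.193], [0.631, -0.426, 0.186], [0.633, -0.429, 0.192], [0.634, -0.423, 0.185], [0.636, -0.422, 0.202], [0.64, -0.43, 0.201]]
```

```bash
cat >> fit.py <<'E'
def wray(fn,u,v,z):
    """fisheye pixel -> world point on plane z"""
    q=np.load('pics/'+fn+'.npz'); K,W=q['K'],q['W']
    x=(u-K[0,2]); y=(v-K[1,2]); r=np.hypot(x,y); th=r/K[0,0]
    c=np.array([np.sin(th)*x/r,-np.sin(th)*y/r,-np.cos(th)]) if r else np.array([0,0,-1.])
    Wi=np.linalg.inv(W); o=Wi[:3,3]; d=Wi[:3,:3]@c
    return o+d*(z-o[2])/d[2]
def pray(fn,u,v,z):
    q=np.load('pics/'+fn+'.npz'); K,W=q['K'],q['W']
    c=np.array([(u-K[0,2])/K[0,0],-(v-K[1,2])/K[1,1],-1])
    Wi=np.linalg.inv(W); o=Wi[:3,3]; d=Wi[:3,:3]@c
    return o+d*(z-o[2])/d[2]
E
python3 - <<'E'
from fit import *
for f in('scene0','side0'):
    print(f)
    P,c=sel(f,(.48,.26),(.66,.46),.05,.07); print(' dimmer',cv2.minAreaRect(P[:,:2].astype(np.float32)))
    P,c=sel(f,(.55,-.25),(.8,.45),.002,.02); h=cv2.cvtColor(c[None],cv2.COLOR_RGB2HSV)[0].astype(int)
    m=(h[:,0]>8)&(h[:,0]<25)&(h[:,1]>90)&(h[:,2]>120); print(' lane',cv2.minAreaRect(P[m,:2].astype(np.float32)),m.sum(),P[m].min(0),P[m].max(0))
    P,c=sel(f,(.34,-.22),(.55,-.06),.082,.098); print('  mug rim',len(P),P.min(0),P.max(0),circ(P,.031))
    P,c=sel(f,(.34,-.22),(.55,-.06),.02,.075); print('  mug body',P.min(0),P.max(0), 'handle end',P[P[:,0]<P[:,0].min()+.008].mean(0))
for u,v in((302,328),(345,375),(590,190),(637,232)): print('lane c1',np.round(pray('scene0',u/2.963+150,v/2.963+140,.012),3))
for u,v in((264,138),(322,122),(436,348),(497,315)): print('lane c2',np.round(pray('side0',u/2.75+150,v/2.75+100,.012),3))
for u,v in((632,132),): print('marker c1',np.round(pray('scene0',u/2.963+150,v/2.963+140,.062),3))
for u,v in((231,80),): print('marker c2',np.round(pray('side0',u/2.75+150,v/2.75+100,.062),3))
s=st(); Rm=rot(s['eef_rot']); print(Rm.as_matrix().round(3))
# move to above dimmer: aim camera so that dimmer is seen
print('shift tool to (.562,.361,.26):',Rm.inv().apply(np.array([.562,.361,.26])-s['eef_pos']))
W=np.linalg.inv(np.load('pics/wrist0.npz')['W']); print('cam in tool',Rm.inv().apply(W[:3,3]-s['eef_pos']), Rm.inv().apply(-W[:3,2]))
E
```

```text
scene0
 dimmer ((0.5611046552658081, 0.363461434841156), (0.12694326043128967, 0.12538409233093262), 10.367829322814941)
 lane ((0.6821460127830505, 0.09963035583496094), (0.5001372694969177, 0.2124944031238556), 81.88026428222656) 2208 [ 0.55004802 -0.1449564   0.00201264] [0.79967384 0.33920065 0.01990839]
  mug rim 88 [ 0.41500221 -0.19312814  0.08220909] [ 0.48178739 -0.13194559  0.09460687] [ 0.44960873 -0.16255824]
  mug body [ 0.39523988 -0.19486388  0.02002273] [ 0.54881127 -0.06824878  0.07496639] handle end [ 0.39523988 -0.15270329  0.07351087]
side0
 dimmer ((0.5602712035179138, 0.3632846176624298), (0.121598981320858, 0.12242398411035538), 11.714926719665527)
 lane ((0.6824241876602173, 0.09775987267494202), (0.5025935173034668, 0.20932039618492126), 81.93394470214844) 1880 [ 0.55055011 -0.14599459  0.00200097] [0.79749209 0.33659832 0.01989317]
  mug rim 122 [ 0.41641453 -0.19457174  0.08207641] [ 0.47915729 -0.13040304  0.09106602] [ 0.4476039  -0.16198589]
  mug body [ 0.38153295 -0.19444684  0.02006173] [ 0.54994959 -0.06652388  0.07496535] handle end [ 0.38559255 -0.1501756   0.05154318]
lane c1 [ 0.63  -0.142  0.012]
lane c1 [ 0.719 -0.138  0.012]
lane c1 [0.617 0.314 0.012]
lane c1 [0.713 0.309 0.012]
lane c2 [0.61  0.305 0.012]
lane c2 [0.703 0.301 0.012]
lane c2 [ 0.616 -0.147  0.012]
lane c2 [ 0.708 -0.137  0.012]
marker c1 [0.596 0.398 0.062]
marker c2 [0.601 0.395 0.062]
t 0.15 p [0.2985 0.6328 0.1927] q [-1.000e-04  2.186e-01  9.758e-01 -4.000e-04] w 1.0 gf 0.0 F [0.7 0.5 0.2]
[[-0.904  0.427 -0.   ]
 [ 0.427  0.904 -0.001]
 [ 0.    -0.001 -1.   ]]
shift tool to (.562,.361,.26): [-0.35425907 -0.13344254 -0.0671946 ]
cam in tool [ 7.57052495e-02  5.33159534e-05 -1.92202473e-01] [-2.69579459e-01  4.61134587e-04  9.62978038e-01]
```

Request:
play_rows --series '[[[-0.05, -0.02, -0.015, 0, 0, 0, 1], [-0.1, -0.04, -0.03, 0, 0, 0, 1], [-0.15, -0.06, -0.045, 0, 0, 0, 1], [-0.2, -0.08, -0.06, 0, 0, 0, 1], [-0.25, -0.1, -0.067, 0, 0, 0, 1], [-0.3, -0.12, -0.067, 0, 0, 0, 1], [-0.354, -0.133, -0.067, 0, 0, 0, 1], [-0.354, -0.133, -0.067, 0, 0, 0, 1]]]'

```text
t: 1.15
eef_pos: [0.5642, 0.3595, 0.26]
eef_rot: [0.0, 0.22, 0.975, -0.0]
wrist_force: [-1.0, 0.1, 0.3]
grip_width: 1.0
grip_force: 0.0
```

```bash
python3 - <<'E'
from fit import *
st(); p,d,c=shot('wrist','w1'); W=c['world_to_cam'];K=c['camera_matrix']
def proj(X):
    q=W@np.r_[X,1]; x,y,z=q[0],-q[1],-q[2]; th=np.arctan2(np.hypot(x,y),z); r=np.hypot(x,y); return K[0,2]+K[0,0]*th*x/r,K[1,2]+K[0,0]*th*y/r
print(proj([.561,.363,.06]))
u,v=map(int,proj([.561,.363,.06]))
x0,y0=max(0,u-80),max(0,v-75); print(x0,y0)
cv2.imwrite('pics/w1c.png',cv2.resize(p[y0:y0+150,x0:x0+160,::-1],None,fx=4,fy=4,interpolation=cv2.INTER_CUBIC))
E
```

```text
t 1.15 p [0.5642 0.3595 0.26  ] q [ 0.000e+00  2.203e-01  9.754e-01 -2.000e-04] w 1.0 gf 0.0 F [-1.   0.1  0.3]
(np.float64(259.85876793623834), np.float64(161.32003217219733))
179 86
```

View pics/w1c.png

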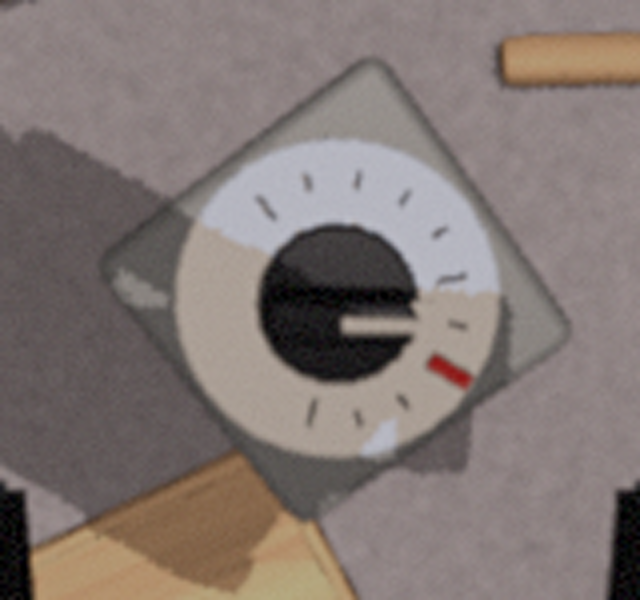

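The picture shows the knob bar with its white pointer from (345,325) to (415,325) in the crop. The red marker is at (450,372), and the scale's end ticks are at (265,208) and (312,412).

```bash
python3 - <<'E'
from fit import *
g=lambda u,v,z: wray('w1',179+u/4,86+v/4,z)
C=g(338,303,.066); print('skirt c',C)
D=np.mean([g(*q,.06) for q in((370,58),(104,265),(302,522),(570,335))],0); print('dimmer c',D)
e=g(104,265,.06)-g(370,58,.06); print('edge',np.degrees(np.arctan2(e[1],e[0])))
for n,q,z in(('ptr in',(342,325),.101),('ptr out',(415,325),.101),('mk in',(430,362),.064),('mk out',(470,382),.064),('t0',(265,208),.061),('t1',(312,412),.061)):
    P=g(*q,z); d=P-D; print(n,P.round(4),'r',np.hypot(*d[:2]).round(4),'ang',np.degrees(np.arctan2(d[1],d[0])).round(1))
a=g(342,325,.101);b=g(415,325,.101); print('ptr dir',np.degrees(np.arctan2(*(b-a)[1::-1])))
E
```

```text
skirt c [0.56258565 0.36753624 0.066     ]
dimmer c [0.56204901 0.3675352  0.06      ]
edge -77.92004119271674
ptr in [0.5632 0.368  0.101 ] r 0.0012 ang 21.9
ptr out [0.5726 0.3879 0.101 ] r 0.0229 ang 62.7
mk in [0.5944 0.3868 0.064 ] r 0.0376 ang 30.8
mk out [0.6065 0.3963 0.064 ] r 0.053 ang 32.9
t0 [0.5242 0.3592 0.061 ] r 0.0387 ang -167.5
t1 [0.5938 0.3431 0.061 ] r 0.0401 ang -37.6
ptr dir 64.70403311525754
```

Request:
play_rows --series '[[[0.002, 0.004, 0.01, 0, 0, 10, 1], [0.002, 0.004, 0.02, 0, 0, 20, 1], [0.002, 0.004, 0.03, 0, 0, 30, 1], [0.002, 0.004, 0.04, 0, 0, 40, 1], [0.002, 0.004, 0.05, 0, 0, 50, 1], [0.002, 0.004, 0.06, 0, 0, 60, 1], [0.002, 0.004, 0.07, 0, 0, 70, 1], [0.002, 0.004, 0.08, 0, 0, 80, 1], [0.002, 0.004, 0.09, 0, 0, 90, 1], [0.002, 0.004, 0.13, 0, 0, 90, 1], [0.002, 0.004, 0.16, 0, 0, 90, 1], [0.002, 0.004, 0.182, 0, 0, 90, 1]]]'

```text
t: 2.7
eef_pos: [0.5607, 0.3668, 0.0768]
eef_rot: [-0.0, 0.844, 0.536, -0.001]
wrist_force: [0.0, 0.1, -0.6]
grip_width: 1.0
grip_force: 0.0
```

Request:
play_rows --series '[[[0, 0, 0, 0, 0, 0, 1], [0, 0, 0, 0, 0, 0, 0.5], [0, 0, 0, 0, 0, 0, 0.3], [0, 0, 0, 0, 0, 0, 0.1], [0, 0, 0, 0, 0, 0, 0.0], [0, 0, 0, 0, 0, 0, 0.0], [0, 0, 0, 0, 0, 0, 0.0]]]' --squeeze 15

```text
t: 3.58
eef_pos: [0.562, 0.3662, 0.0782]
eef_rot: [0.0, 0.845, 0.535, 0.0]
wrist_force: [0.0, -0.0, -0.4]
grip_width: 0.376
grip_force: 0.0
```

Request:
play_rows --series '[[[0, 0, 0, 0, 0, 0, 0.0], [0, 0, 0, 0, 0, 0, 0.0], [0, 0, 0, 0, 0, 0, 0.0], [0, 0, 0, 0, 0, 0, 0.0], [0, 0, 0, 0, 0, 0, 0.0]]]'

```text
t: 4.2
eef_pos: [0.5612, 0.3665, 0.0782]
eef_rot: [-0.0, 0.845, 0.535, -0.001]
wrist_force: [-5.3, 3.5, 3.0]
grip_width: 0.146
grip_force: 15.0
```

```bash
python3 -c "
from h import *
s=st();print(s['joint_positions'],s['wrist_torque'])"
```

```text
t 4.2 p [0.5612 0.3665 0.0782] q [-4.000e-04  8.446e-01  5.353e-01 -6.000e-04] w 0.146 gf 15.0 F [-5.3  3.5  3. ]
[5.43381811e-01 4.78799563e-01 1.83565202e+00 1.05146324e-03
 8.28324481e-01 9.83674402e-01] [ 0.36272687  1.16698985 -0.05254204]
```

Request:
play_rows --series '[[[0, 0, 0, 0, 0, -10, 0], [0, 0, 0, 0, 0, -20, 0], [0, 0, 0, 0, 0, -30, 0], [0, 0, 0, 0, 0, -40, 0], [0, 0, 0, 0, 0, -50, 0], [0, 0, 0, 0, 0, -60, 0], [0, 0, 0, 0, 0, -70, 0], [0, 0, 0, 0, 0, -80, 0], [0, 0, 0, 0, 0, -90, 0], [0, 0, 0, 0, 0, -100, 0], [0, 0, 0, 0, 0, -110, 0], [0, 0, 0, 0, 0, -118, 0]]]'

```text
t: 5.7
eef_pos: [0.5618, 0.3669, 0.0782]
eef_rot: [-0.0, -0.026, 1.0, 0.0]
wrist_force: [-1.5, 5.4, -1.1]
grip_width: 0.15
grip_force: 15.0
```

Request:
play_rows --series '[[[0, 0, 0, 0, 0, -4, 0], [0, 0, 0, 0, 0, -8, 0], [0, 0, 0, 0, 0, -11, 0], [0, 0, 0, 0, 0, -11, 0], [0, 0, 0, 0, 0, -11, 0]]]'

```text
t: 6.32
eef_pos: [0.5618, 0.3669, 0.0783]
eef_rot: [0.0, -0.119, 0.993, 0.001]
wrist_force: [-2.1, 5.7, -1.0]
grip_width: 0.155
grip_force: 15.3
```

```bash
python3 -c "
from h import *
s=st();print(s['joint_positions'],s['wrist_torque']); print(rot(s['eef_rot']).as_matrix().round(3))"
```

```text
t 6.33 p [0.5618 0.3669 0.0783] q [ 0.000e+00 -1.192e-01  9.929e-01  6.000e-04] w 0.155 gf 15.3 F [-2.1  5.7 -1. ]
[ 5.43371559e-01  4.79082970e-01  1.83507190e+00  1.47127100e-03
  8.26948887e-01 -1.26741805e+00] [ 1.14943909  0.38641744 -0.41120887]
[[-0.972 -0.237 -0.   ]
 [-0.237  0.972  0.001]
 [-0.     0.001 -1.   ]]
```

Request:
play_rows --series '[[[0, 0, 0, 0, 0, 0, 0.4], [0, 0, 0, 0, 0, 0, 0.5], [0, 0, 0, 0, 0, 0, 0.5], [0, 0, -0.03, 0, 0, 0, 1], [0, 0, -0.08, 0, 0, 0, 1], [0, 0, -0.13, 0, 0, 0, 1], [0, 0, -0.18, 0, 0, 0, 1], [0, 0, -0.24, 0, 0, 0, 1], [0.05, 0.01, -0.3, 0, 0, 0, 1], [0.1, 0.02, -0.35, 0, 0, 0, 1], [0.1, 0.02, -0.35, 0, 0, 0, 1], [0.1, 0.02, -0.35, 0, 0, 0, 1]]]'

```text
t: 7.82
eef_pos: [0.4599, 0.3622, 0.4292]
eef_rot: [0.001, -0.12, 0.993, 0.0]
wrist_force: [-0.1, 0.7, -0.9]
grip_width: 1.003
grip_force: 0.0
```

```bash
python3 - <<'E'
from fit import *
st(); p,d,c=shot('wrist','w2')
cv2.imwrite('pics/w2b.png',cv2.resize(p[:,:,::-1],None,fx=1.5,fy=1.5,interpolation=cv2.INTER_CUBIC))
E
```

```text
t 7.83 p [0.4599 0.3622 0.4292] q [ 1.000e-03 -1.200e-01  9.928e-01  5.000e-04] w 1.003 gf 0.0 F [-0.1  0.7 -0.9]
```

View pics/w2b.png

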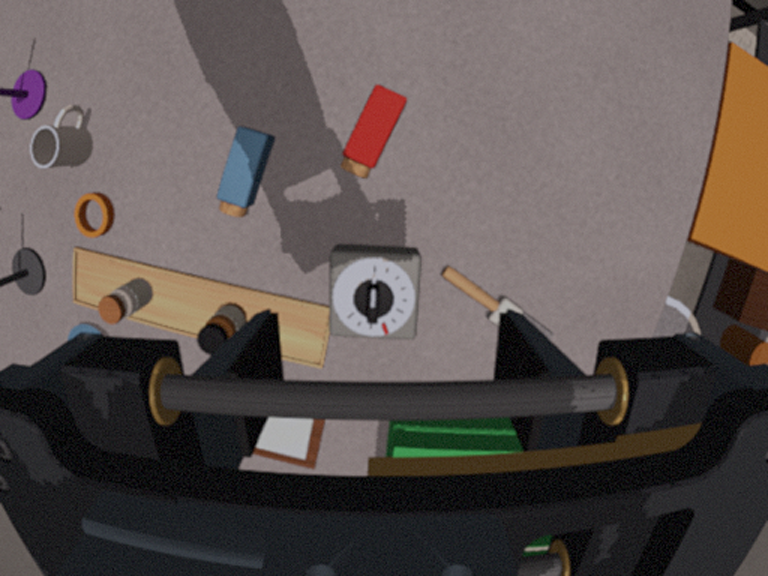

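The pointer now points up-image at (373,290), toward the robot side, so the knob is off. Jars, mug and lane are all in view.

```bash
cat >> fit.py <<'E'
def wcloud(fn):
    z=np.load('pics/'+fn+'.npz'); p,d,K,W=z['p'],z['d'],z['K'],z['W']
    v,u=np.mgrid[:d.shape[0],:d.shape[1]]; x=u-K[0,2]; y=v-K[1,2]; r=np.hypot(x,y)+1e-9; t=np.tan(r/K[0,0])
    c=np.stack([t*x/r*d,-t*y/r*d,-d,np.ones_like(d)],-1)
    X=(c@np.linalg.inv(W).T)[...,:3]; X[d==0]=np.nan
    return p,X
def jar(p,X,col):
    h=cv2.cvtColor(p,cv2.COLOR_RGB2HSV).astype(int); H,S=h[...,0],h[...,1]
    m=(H>95)&(H<115)&(S>90) if col=='blue' else ((H<5)|(H>174))&(S>150)
    m&=(X[...,2]>.036)&(X[...,2]<.06)&(X[...,0]<.55)
    n,l,s,c=cv2.connectedComponentsWithStats(m.astype(np.uint8)); i=1+np.argmax(s[1:,4]); P=X[l==i]
    return cv2.minAreaRect(P[:,:2].astype(np.float32)),np.median(P[:,2])
E
python3 - <<'E'
from fit import *
p,X=wcloud('w2')
for c in('blue','red'): print('w2',c,jar(p,X,c))
for f in('scene0','side0'):
    p2,X2=cloud(f)
    for c in('blue','red'): print(f,c,jar(p2,X2,c))
g=lambda u,v,z: wray('w2',u/1.5,v/1.5,z).round(4)
print('knob c',g(373,299,.066))
print('lane corners',g(76,248,.012),g(74,304,.012),g(330,308,.012),g(324,367,.012))
print('dimmer',g(331,246,.06),g(420,248,.06),g(331,335,.06),g(415,339,.06))
print('mug rim c',g(44,146,.09),'handle outer',g(78,108,.06))
m=(X[...,2]>.03)&(X[...,2]<.085)&(X[...,0]<.5)&(X[...,1]<0)&(X[...,1]>-.24)
P=X[m]; print(P.min(0),P.max(0)); 
m2=m&(X[...,0]<.405); print('handle pts',X[m2].mean(0),m2.sum())
E
```

```text
w2 blue (((0.43341317772865295, 0.1569337099790573), (0.0435323566198349, 0.10008983314037323), 83.86190032958984), np.float64(0.046620808902119615))
w2 red (((0.3462866246700287, 0.3158968389034271), (0.043825384229421616, 0.10164639353752136), 77.99169921875), np.float64(0.046645655713056455))
scene0 blue (((0.2833254337310791, 1.4491491317749023), (0.20018747448921204, 0.07908546924591064), 19.445100784301758), np.float64(0.04831744549184669))
scene0 red (((-0.003984043374657631, -0.6598870754241943), (0.022809356451034546, 0.2165299952030182), 17.254884719848633), np.float64(0.04914101234723578))
side0 blue (((0.4305736720561981, 0.15089377760887146), (0.04794616624712944, 0.09906766563653946), 83.4463882446289), np.float64(0.043748627935100426))
side0 red (((0.34283483028411865, 0.3115379810333252), (0.05079114809632301, 0.10091958194971085), 76.54031372070312), np.float64(0.043578045582495506))
knob c [0.5633 0.3674 0.066 ]
lane corners [ 0.6172 -0.1346  0.012 ] [ 0.7192 -0.1368  0.012 ] [0.6089 0.3121 0.012 ] [0.705  0.3217 0.012 ]
dimmer [0.5086 0.2986 0.06  ] [0.484  0.4105 0.06  ] [0.6293 0.3237 0.06  ] [0.6074 0.4364 0.06  ]
mug rim c [ 0.4485 -0.1589  0.09  ] handle outer [ 0.388 -0.125  0.06 ]
[ 0.38235951 -0.19041394  0.03001021] [ 0.47955932 -0.12644125  0.08482574]
handle pts [ 0.39253496 -0.14362606  0.05722334] 83
```

```bash
cat >> fit.py <<'E'
def frame(az,tilt):
    """tool pointing down, tilted by tilt deg toward azimuth az+180 (back); tool x horizontal part = -az"""
    a=np.radians(az); x=np.array([-np.cos(a),-np.sin(a),0]); z=np.array([0,0,-1.]); y=np.cross(z,x)
    return R.from_matrix(np.stack([x,y,z],1))*R.from_euler('y',tilt,degrees=True)
def go(G,az,tilt,off=None,s=None):
    """deltas to bring grasp point to G"""
    s=s or arm.read_state(); o=arm.grip_point_offset if off is None else off
    Rt=frame(az,tilt); T=np.array(G)+o*Rt.apply([0,0,1]); R0=rot(s['eef_rot'])
    d=R0.inv().apply(T-s['eef_pos']); rv=(R0.inv()*Rt).as_rotvec(degrees=True)
    print('TCP',T.round(4),'shift',d.round(4),'rotvec',rv.round(2),'n>=',max(np.linalg.norm(d)/.0625,np.linalg.norm(rv)/10.7).round(1)); return d,rv
E
python3 - <<'E'
from fit import *
go([.62,.25,.25],20,-50)
E
```

```text
TCP [0.6335 0.2549 0.2379] shift [-0.1428 -0.1451  0.1897] rotvec [ -2.73 -49.95  -5.83] n>= 4.7
```

Request:
play_rows --series '[[[-0.02, -0.02, 0.03, -0.4, -8, -1, 1], [-0.04, -0.04, 0.06, -0.8, -16, -2, 1], [-0.06, -0.06, 0.08, -1.3, -24, -3, 1], [-0.09, -0.09, 0.12, -1.8, -32, -4, 1], [-0.12, -0.12, 0.15, -2.3, -42, -5, 1], [-0.143, -0.145, 0.19, -2.7, -50, -5.8, 1], [-0.143, -0.145, 0.19, -2.7, -50, -5.8, 1], [-0.143, -0.145, 0.19, -2.7, -50, -5.8, 1]]]'

```text
t: 8.88
eef_pos: [0.6168, 0.2732, 0.3173]
eef_rot: [0.367, -0.151, 0.917, 0.043]
wrist_force: [0.2, 0.5, 0.7]
grip_width: 1.0
grip_force: 0.0
```

```bash
python3 - <<'E'
from fit import *
s=st(); print(s['joint_positions'].round(3) if hasattr(s['joint_positions'],'round') else s['joint_positions']); print(rot(s['eef_rot']).as_matrix().round(3))
j=np.array(s['joint_positions'])
data=[(.379,1.734,1.028,np.hypot(.2985,.6327),.1926),(.4788,1.83565,.8283,np.hypot(.5612,.3665),.0782),(j[1],j[2],j[4],np.hypot(*s['eef_pos'][:2]),s['eef_pos'][2])]
np.save('fk.npy',data); print(data)
E
```

```text
t 8.88 p [0.6168 0.2732 0.3173] q [ 0.3668 -0.1513  0.9169  0.0433] w 1.0 gf 0.0 F [0.2 0.5 0.7]
[ 0.425 -0.041  2.141 -0.333  0.306 -1.194]
[[-0.685 -0.309  0.66 ]
 [-0.246  0.95   0.19 ]
 [-0.686 -0.032 -0.727]]
[(0.379, 1.734, 1.028, np.float64(0.699579545155517), 0.1926), (0.4788, 1.83565, 0.8283, np.float64(0.6702743393566548), 0.0782), (np.float64(-0.0406908280297061), np.float64(2.14083767889345), np.float64(0.3057869131585304), np.float64(0.6746172902788927), np.float64(0.31727523269919733))]
```

```bash
cat > fk.py <<'E'
import numpy as np
from scipy.optimize import least_squares
D=[((1.097,.379,1.734),(.2985,.6327,.1926),(0,0,-1)),((.5434,.4788,1.83565),(.5612,.3665,.0782),(0,0,-1)),((.425,-.0407,2.1408),(.6168,.2732,.3173),(.66,.19,-.727))]
def wr(p,q):
    a,L2,L3,d,off,Lt=p; r=a+L2*np.sin(q[1])+L3*np.sin(q[1]+q[2]); z=d+L2*np.cos(q[1])+L3*np.cos(q[1]+q[2])
    c,s=np.cos(q[0]),np.sin(q[0]); return np.array([r*c-off*s,r*s+off*c,z])
def res(p): return np.concatenate([wr(p,q)+p[5]*np.array(z)-np.array(t) for q,t,z in D]+[[.01*(p[0]-.1)]])
if __name__=='__main__':
    s=least_squares(res,[.1,.55,.55,.4,.023,.29]); print(s.x.round(4),s.fun.round(4))
E
python3 fk.py
```

```text
[-0.0144  0.5296  0.6012  0.2961  0.0231  0.2826] [-0.0012 -0.0024  0.0027  0.0021  0.0007 -0.0016  0.0002  0.0006 -0.001
 -0.0011]
```

```bash
cat > plan.py <<'E'
from fit import *
from scipy.optimize import least_squares
P=[-0.0144,.5296,.6012,.2961,.0231,.2826]; O=.0188
LO=np.array([-2.77,-.74,0,-1.06,.33,-3.05]);HI=np.array([2.77,2.19,2.64,4.18,2.85,3.05])
def fk(q):
    a,L2,L3,d,off,Lt=P; r=a+L2*np.sin(q[1])+L3*np.sin(q[1]+q[2]); z=d+L2*np.cos(q[1])+L3*np.cos(q[1]+q[2])
    c,s=np.cos(q[0]),np.sin(q[0]); w=np.array([r*c-off*s,r*s+off*c,z])
    Rt=R.from_euler('ZYZYZ',[q[0],q[1]+q[2],q[3],q[4],q[5]+np.pi/2]); return w+Lt*Rt.apply([0,0,1]),Rt
def ik(T,Rt,q0):
    f=lambda q:np.r_[(fk(q)[0]-T)*5,(Rt.inv()*fk(q)[1]).as_rotvec()]
    s=least_squares(f,np.clip(q0,LO+.01,HI-.01),bounds=(LO,HI)); return s.x,np.abs(s.fun).max()
def flip(az,tilt):
    """tool x outward along az; tilt>0 points the tool back to the robot"""
    a=np.radians(az); x=np.array([np.cos(a),np.sin(a),0]); z=np.array([0,0,-1.]); y=np.cross(z,x)
    return R.from_matrix(np.stack([x,y,z],1))*R.from_euler('y',-tilt,degrees=True)
def tcp(G,Rt): return np.array(G)+O*Rt.apply([0,0,1])
def rel(s,T,Rt):
    R0=rot(s['eef_rot']); return np.r_[R0.inv().apply(T-np.array(s['eef_pos'])),(R0.inv()*Rt).as_rotvec(degrees=True)]
def show(s,wps):
    for T,Rt in wps: print(np.r_[rel(s,T,Rt)[:3].round(3),rel(s,T,Rt)[3:].round(1)].tolist())
E
python3 - <<'E'
from plan import *
s=arm.read_state(); q=np.array(s['joint_positions']); T,Rt=fk(q); print('fk err',T-s['eef_pos'],(Rt.inv()*rot(s['eef_rot'])).as_rotvec(degrees=True))
b=30
Rp=flip(-6.1,b); G=np.array([.4334+.018*.994,.1569-.018*.106,.03])
qp,e=ik(tcp(G,Rp),Rp,[.3,.3,2.2,0,1.2,1.5]); print('pick',qp.round(2),e)
for az in(-10,0,10,30):
    Rf=flip(az,b-90); Gf=[.664,.25,.077]
    qf,e=ik(tcp(Gf,Rf),Rf,[.4,.3,2.3,3.1,.7,-1.5]); print('place L',az,qf.round(2),e)
    Gf=[.664,-.085,.077]; qf,e=ik(tcp(Gf,Rf),Rf,[0,.3,2.3,3.1,.7,-1.5]); print('place R',az,qf.round(2),e)
Gh=G+[0,0,.15]; Rh=Rp; print('to hover'); 
for k in np.linspace(0,1,13)[1:]:
    pass
w=rel(s,tcp(Gh,Rh),Rh); print(w.round(3),rot(s['eef_rot']).as_matrix().round(2))
qh,e=ik(tcp(Gh,Rh),Rh,qp); print(qh.round(2),e,'now',q.round(2))
for n in (12,):
  show(s,[fk(q+(qh-q)*k) for k in np.linspace(0,1,n+1)[1:]])
  pz=[fk(q+(qh-q)*k)[0].round(3).tolist() for k in np.linspace(0,1,5)]; print(pz)
E
```

```text
Traceback (most recent call last):
  File "plan.py", line 8, in fk
    Rt=R.from_euler('ZYZYZ',[q[0],q[1]+q[2],q[3],q[4],q[5]+np.pi/2]); return w+Lt*Rt.apply([0,0,1]),Rt
  File "scipy/spatial/transform/_rotation.pyx", line 1413, in scipy.spatial.transform._rotation.Rotation.from_euler
ValueError: Expected axis specification to be a non-empty string of upto 3 characters, got ZYZYZ
```

```bash
sed -i "s/R.from_euler('ZYZYZ',\[q\[0\],q\[1\]+q\[2\],q\[3\],q\[4\],q\[5\]+np.pi\/2\])/R.from_euler('ZYZ',[q[0],q[1]+q[2],q[3]])*R.from_euler('YZ',[q[4],q[5]+np.pi\/2])/" plan.py
cat > a.py <<'E'
from plan import *
s=arm.read_state(); q=np.array(s['joint_positions']); T,Rt=fk(q); print('fk err',T-s['eef_pos'],(Rt.inv()*rot(s['eef_rot'])).as_rotvec(degrees=True))
b=30
Rp=flip(-6.1,b); G=np.array([.4334+.018*.994,.1569-.018*.106,.03])
qp,e=ik(tcp(G,Rp),Rp,[.3,.3,2.2,0,1.2,1.5]); print('pick',qp.round(2),e)
for az in(-10,0,10,30):
    Rf=flip(az,b-90); Gf=[.664,.25,.077]
    qf,e=ik(tcp(Gf,Rf),Rf,[.4,.3,2.3,3.1,.7,-1.5]); print('place L',az,qf.round(2),e)
    Gf=[.664,-.085,.077]; qf,e=ik(tcp(Gf,Rf),Rf,[0,.3,2.3,3.1,.7,-1.5]); print('place R',az,qf.round(2),e)
Gh=G+[0,0,.15]; Rh=Rp
qh,e=ik(tcp(Gh,Rh),Rh,qp); print(qh.round(2),e,'now',q.round(2))
show(s,[fk(q+(qh-q)*k) for k in np.linspace(0,1,21)[1:]])
print([fk(q+(qh-q)*k)[0].round(3).tolist() for k in np.linspace(0,1,5)])
E
python3 a.py
```

```text
fk err [ 0.00014689  0.00058713 -0.00109553] [-1.27222187e-14 -7.65320970e-15 -5.96354003e-15]
pick [0.2  0.53 2.   0.17 1.12 1.76] 6.908161364997667e-10
place L -10 [ 0.54  0.55  2.14  4.14  0.74 -2.01] 6.7953559446110035e-12
place R -10 [-0.16  0.47  2.31  3.17  0.68 -1.58] 1.811083947741987e-10
place L 0 [ 0.48  0.52  2.19  3.82  0.68 -1.88] 6.885236825127095e-10
place R 0 [-0.24  0.47  2.3   2.81  0.69 -1.43] 1.2889689315898067e-13
place L 10 [ 0.4   0.51  2.22  3.47  0.65 -1.72] 1.1102230246251565e-15
place R 10 [-0.33  0.48  2.28  2.46  0.72 -1.29] 1.7659318451990202e-10
place L 30 [ 0.24  0.51  2.22  2.73  0.66 -1.38] 8.326672684688674e-16
place R 30 [-0.45  0.53  2.18  1.88  0.85 -1.09] 5.551115123125783e-16
[0.2  0.3  1.98 0.15 1.36 1.81] 2.3961003823430582e-09 now [ 0.42 -0.04  2.14 -0.33  0.31 -1.19]
[0.016, -0.01, 0.009, 1.4, 3.4, 10.3]
[0.032, -0.019, 0.015, 3.3, 6.7, 20.7]
[0.048, -0.027, 0.02, 5.6, 9.8, 30.9]
[0.064, -0.035, 0.025, 8.3, 12.6, 41.2]
[0.08, -0.042, 0.028, 11.5, 15.2, 51.3]
[0.096, -0.047, 0.03, 15.2, 17.6, 61.3]
[0.112, -0.052, 0.031, 19.3, 19.7, 71.2]
[0.127, -0.056, 0.031, 23.9, 21.5, 80.9]
[0.142, -0.06, 0.03, 29.0, 22.9, 90.5]
[0.156, -0.062, 0.028, 34.6, 24.0, 99.8]
[0.17, -0.064, 0.026, 40.7, 24.6, 108.8]
[0.183, -0.065, 0.022, 47.3, 24.7, 117.5]
[0.196, -0.065, 0.018, 54.6, 24.3, 125.8]
[0.207, -0.065, 0.014, 62.4, 23.2, 133.5]
[0.217, -0.064, 0.008, 70.9, 21.4, 140.8]
[0.227, -0.062, 0.002, 80.0, 18.9, 147.3]
[0.235, -0.06, -0.004, 89.7, 15.4, 153.0]
[0.243, -0.058, -0.011, -92.5, -10.0, -145.7]
[0.249, -0.055, -0.018, -93.1, -4.3, -135.2]
[0.254, -0.053, -0.026, -93.5, 1.4, -124.7]
[[0.617, 0.274, 0.316], [0.593, 0.219, 0.244], [0.548, 0.181, 0.191], [0.493, 0.161, 0.164], [0.442, 0.156, 0.164]]
```

Request:
play_rows --series '[[[0.016, -0.01, 0.009, 1.4, 3.4, 10.3, 1], [0.032, -0.019, 0.015, 3.3, 6.7, 20.7, 1], [0.048, -0.027, 0.02, 5.6, 9.8, 30.9, 1], [0.064, -0.035, 0.025, 8.3, 12.6, 41.2, 1], [0.08, -0.042, 0.028, 11.5, 15.2, 51.3, 1], [0.096, -0.047, 0.03, 15.2, 17.6, 61.3, 1], [0.112, -0.052, 0.031, 19.3, 19.7, 71.2, 1], [0.127, -0.056, 0.031, 23.9, 21.5, 80.9, 1], [0.142, -0.06, 0.03, 29, 22.9, 90.5, 1], [0.156, -0.062, 0.028, 34.6, 24, 99.8, 1], [0.17, -0.064, 0.026, 40.7, 24.6, 108.8, 1], [0.183, -0.065, 0.022, 47.3, 24.7, 117.5, 1]]]'

```text
t: 10.38
eef_pos: [0.5256, 0.1709, 0.1781]
eef_rot: [0.017, 0.795, 0.606, -0.006]
wrist_force: [-0.5, 1.0, -0.5]
grip_width: 0.997
grip_force: 0.0
```

```bash
python3 - <<'E'
from plan import *
s=st(); q=np.array(s['joint_positions']); b=30
Rp=flip(-6.1,b); G=np.array([.4334+.018*.994,.1569-.018*.106,.03])
qp,e=ik(tcp(G,Rp),Rp,[.3,.3,2.2,0,1.2,1.5]); qh,e=ik(tcp(G+[0,0,.12],Rp),Rp,qp); print(q.round(2),qh.round(2))
show(s,[fk(q+(qh-q)*k) for k in np.linspace(0,1,11)[1:]])
E
```

```text
t 10.38 p [0.5256 0.1709 0.1781] q [ 0.0166  0.7951  0.6062 -0.006 ] w 0.997 gf 0.0 F [-0.5  1.  -0.5]
[ 0.29  0.17  2.04 -0.04  0.93  0.58] [0.2  0.35 1.99 0.16 1.31 1.8 ]
[-0.003, -0.004, 0.009, 2.9, -1.0, 8.1]
[-0.008, -0.012, 0.015, 5.7, -2.3, 16.2]
[-0.013, -0.02, 0.021, 8.4, -3.9, 24.2]
[-0.017, -0.029, 0.027, 11.0, -5.8, 32.2]
[-0.021, -0.037, 0.031, 13.5, -8.1, 40.1]
[-0.024, -0.046, 0.035, 15.8, -10.7, 48.0]
[-0.028, -0.054, 0.038, 17.9, -13.6, 55.7]
[-0.031, -0.062, 0.041, 19.9, -16.8, 63.3]
[-0.033, -0.07, 0.043, 21.6, -20.3, 70.8]
[-0.035, -0.078, 0.044, 23.1, -24.2, 78.2]
```

Request:
play_rows --series '[[[-0.003, -0.004, 0.009, 2.9, -1, 8.1, 1], [-0.008, -0.012, 0.015, 5.7, -2.3, 16.2, 1], [-0.013, -0.02, 0.021, 8.4, -3.9, 24.2, 1], [-0.017, -0.029, 0.027, 11, -5.8, 32.2, 1], [-0.021, -0.037, 0.031, 13.5, -8.1, 40.1, 1], [-0.024, -0.046, 0.035, 15.8, -10.7, 48, 1], [-0.028, -0.054, 0.038, 17.9, -13.6, 55.7, 1], [-0.031, -0.062, 0.041, 19.9, -16.8, 63.3, 1], [-0.033, -0.07, 0.043, 21.6, -20.3, 70.8, 1], [-0.035, -0.078, 0.044, 23.1, -24.2, 78.2, 1], [-0.035, -0.078, 0.044, 23.1, -24.2, 78.2, 1]]]'

```text
t: 11.75
eef_pos: [0.4422, 0.1556, 0.1333]
eef_rot: [-0.013, 0.965, -0.049, -0.258]
wrist_force: [-0.2, 0.4, 0.6]
grip_width: 1.002
grip_force: 0.0
```

```bash
python3 - <<'E'
from plan import *
s=st(); p,d,c=shot('wrist','w3'); p,X=wcloud('w3')
try: print('blue',jar(p,X,'blue'))
except Exception as e: print(e)
p,d,c=shot('side','s3'); p2,X2=cloud('s3')
print(jar(p2,X2,'blue'),jar(p2,X2,'red'))
Rp=flip(-6.1,30); G=np.array([.4334+.018*.994,.1569-.018*.106,.03])
show(s,[(tcp(G,Rp),Rp)])
cv2.imwrite('pics/w3b.png',p[:,:,::-1])
E
```

```text
t 11.75 p [0.4422 0.1556 0.1333] q [-0.0127  0.9649 -0.0488 -0.2576] w 1.002 gf 0.0 F [-0.2  0.4  0.6]
blue (((0.43665915727615356, 0.1539439558982849), (0.043458618223667145, 0.0997840091586113), 83.74336242675781), np.float64(0.046117468261403075))
(((0.431191623210907, 0.14965534210205078), (0.04573000594973564, 0.10022274404764175), 84.39324951171875), np.float64(0.04394193173612615)) (((0.3432672321796417, 0.31291595101356506), (0.050950970500707626, 0.09966219961643219), 79.81942749023438), np.float64(0.04375458162735024))
[0.059, -0.0, 0.104, 0.2, -0.1, 0.3]
```

View pics/w3.png

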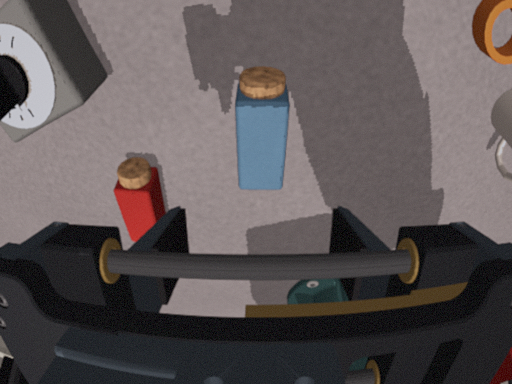

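Blue jar lies centred under the open fingers, lid at (262,82) pointing away from the robot; red jar is at (140,200), clear of the fingers. Descending.

Request:
play_rows --series '[[[0.02, 0.001, 0.035, 0, 0, 0, 1], [0.04, 0.001, 0.07, 0, 0, 0, 1], [0.055, 0.0015, 0.095, 0, 0, 0, 1], [0.06, 0.0015, 0.105, 0, 0, 0, 1], [0.06, 0.0015, 0.105, 0, 0, 0, 1], [0.06, 0.0015, 0.105, 0, 0, 0, 0.6], [0.06, 0.0015, 0.105, 0, 0, 0, 0.3], [0.06, 0.0015, 0.105, 0, 0, 0, 0.2], [0.06, 0.0015, 0.105, 0, 0, 0, 0.2], [0.06, 0.0015, 0.105, 0, 0, 0, 0.2], [0.06, 0.0015, 0.105, 0, 0, 0, 0.2], [0.06, 0.0015, 0.105, 0, 0, 0, 0.2]]]' --squeeze 25

```text
t: 13.35
eef_pos: [0.4422, 0.1536, 0.0131]
eef_rot: [-0.012, 0.965, -0.049, -0.257]
wrist_force: [0.1, -0.9, 3.3]
grip_width: 0.503
grip_force: 25.0
```

```bash
cat > b.py <<'E'
from plan import *
import sys
s=st(); q=np.array(s['joint_positions']); print(q.round(2)); b=30
y=float(sys.argv[1]); az=float(sys.argv[2]); h=float(sys.argv[3])
Rf=flip(az,b-90); G=[.664,y,h]
qf,e=ik(tcp(G,Rf),Rf,[np.arctan2(y,.66),.4,2.2,3.1,.7,-1.5]); print('place',qf.round(2),e)
Gu=s['eef_pos']-O*rot(s['eef_rot']).apply([0,0,1])+[0,0,float(sys.argv[4])]; Rt=rot(s['eef_rot'])
qu,e=ik(tcp(Gu,Rt),Rt,q); print('up',qu.round(2),e); 
dq=np.abs(qf-qu)/np.array([1.89,1.89,2.39,3.14,3.14,3.14])/.7/.125; print('rows>=',dq.max().round(1))
n=int(sys.argv[5]); W=[fk(qu+(qf-qu)*k) for k in np.linspace(0,1,n+1)]
show(s,W)
print([ (T-O*r.apply([0,0,1])).round(3).tolist() for T,r in W[::3]])
print('lid dir', [ (r.apply(rot(s['eef_rot']).inv().apply(R.from_euler('z',float(sys.argv[6]),degrees=True).apply([1,0,0])))).round(2).tolist() for T,r in W[::3]])
E
python3 b.py -.085 0 .11 .13 14 -6.1
```

```text
t 13.35 p [0.4422 0.1536 0.0131] q [-0.0124  0.965  -0.0495 -0.2572] w 0.503 gf 25.0 F [ 0.1 -0.9  3.3]
[0.19 0.56 1.98 0.16 1.11 1.76]
place [-0.24  0.39  2.31  2.78  0.63 -1.39] 1.20570220474292e-13
up [0.2  0.33 1.99 0.15 1.33 1.8 ] 1.994017631134354e-09
rows>= 11.6
[-0.065, 0.0, -0.113, -0.0, -0.0, 0.0]
[-0.063, -0.035, -0.106, 11.2, 0.4, -8.2]
[-0.055, -0.066, -0.109, 22.0, 3.6, -15.5]
[-0.042, -0.093, -0.12, 31.7, 9.4, -21.5]
[-0.023, -0.111, -0.138, 39.9, 17.4, -26.2]
[0.001, -0.12, -0.16, 46.0, 27.2, -29.5]
[0.029, -0.117, -0.184, 49.8, 38.2, -31.1]
[0.059, -0.104, -0.208, 50.9, 49.7, -31.3]
[0.089, -0.079, -0.228, 49.2, 61.1, -30.0]
[0.118, -0.044, -0.244, 45.0, 71.4, -27.4]
[0.143, -0.001, -0.252, 38.5, 80.0, -23.8]
[0.163, 0.049, -0.253, 30.2, 86.4, -19.5]
[0.177, 0.104, -0.246, 20.9, 90.2, -14.9]
[0.184, 0.159, -0.23, 11.1, 91.3, -10.4]
[0.183, 0.213, -0.206, 1.8, 89.8, -6.2]
[[0.452, 0.153, 0.159], [0.481, 0.233, 0.152], [0.568, 0.243, 0.169], [0.658, 0.162, 0.174], [0.69, 0.017, 0.146]]
lid dir [[0.99, -0.11, -0.0], [0.98, -0.11, 0.16], [0.77, -0.35, 0.53], [0.32, -0.49, 0.81], [-0.01, -0.25, 0.97]]
```

```bash
python3 b.py -.085 0 .24 .16 14 -6.1
```

```text
t 13.35 p [0.4422 0.1536 0.0131] q [-0.0124  0.965  -0.0495 -0.2572] w 0.503 gf 25.0 F [ 0.1 -0.9  3.3]
[0.19 0.56 1.98 0.16 1.11 1.76]
place [-0.24  0.11  2.31  2.53  0.37 -1.12] 3.73326924929529e-10
up [0.2  0.29 1.98 0.15 1.38 1.8 ] 2.0816681711721685e-15
rows>= 10.6
[-0.08, 0.0, -0.139, 0.0, 0.0, 0.0]
[-0.073, -0.032, -0.139, 10.7, 2.5, -8.0]
[-0.063, -0.061, -0.149, 20.5, 7.3, -15.0]
[-0.048, -0.084, -0.166, 29.0, 14.3, -20.8]
[-0.029, -0.099, -0.19, 35.9, 23.0, -25.4]
[-0.008, -0.104, -0.218, 40.7, 33.0, -28.5]
[0.016, -0.099, -0.248, 43.3, 43.8, -30.1]
[0.04, -0.084, -0.278, 43.6, 54.7, -30.2]
[0.063, -0.058, -0.304, 41.6, 65.1, -29.0]
[0.084, -0.023, -0.325, 37.4, 74.3, -26.5]
[0.101, 0.02, -0.34, 31.5, 81.8, -23.0]
[0.113, 0.067, -0.347, 24.4, 87.3, -18.9]
[0.12, 0.117, -0.346, 16.7, 90.4, -14.5]
[0.122, 0.166, -0.336, 8.9, 91.2, -10.2]
[0.118, 0.213, -0.318, 1.8, 89.8, -6.2]
[[0.452, 0.153, 0.189], [0.496, 0.223, 0.196], [0.585, 0.225, 0.232], [0.666, 0.141, 0.263], [0.689, 0.005, 0.262]]
lid dir [[0.99, -0.11, 0.0], [0.96, -0.12, 0.25], [0.71, -0.33, 0.62], [0.27, -0.41, 0.87], [-0.01, -0.19, 0.98]]
```

Request:
play_rows --series '[[[-0.02, 0, -0.035, 0, 0, 0, 0.2], [-0.05, 0, -0.09, 0, 0, 0, 0.2], [-0.08, 0, -0.139, 0, 0, 0, 0.2], [-0.075, -0.02, -0.139, 8, 2, -6, 0.2], [-0.068, -0.045, -0.144, 15.5, 5, -11.5, 0.2], [-0.06, -0.066, -0.153, 22.5, 9, -16.5, 0.2], [-0.048, -0.084, -0.166, 29, 14.3, -20.8, 0.2], [-0.029, -0.099, -0.19, 35.9, 23, -25.4, 0.2], [-0.008, -0.104, -0.218, 40.7, 33, -28.5, 0.2], [0.016, -0.099, -0.248, 43.3, 43.8, -30.1, 0.2], [0.04, -0.084, -0.278, 43.6, 54.7, -30.2, 0.2], [0.063, -0.058, -0.304, 41.6, 65.1, -29, 0.2]]]'

```text
t: 14.85
eef_pos: [0.6539, 0.1894, 0.2453]
eef_rot: [-0.366, 0.868, 0.095, 0.321]
wrist_force: [0.7, 0.7, -1.1]
grip_width: 0.504
grip_force: 25.0
```

```bash
cat > c.py <<'E'
from plan import *
import sys
# remaining joint-space path to a given grasp point / orientation: x y z az tiltback n
s=st(); q=np.array(s['joint_positions']); x,y,z,az,b=map(float,sys.argv[1:6]); n=int(sys.argv[6])
Rf=flip(az,b); qf,e=ik(tcp([x,y,z],Rf),Rf,q); print(q.round(2),qf.round(2),e)
show(s,[fk(q+(qf-q)*k) for k in np.linspace(0,1,n+1)[1:-1]]+[(tcp([x,y,z],Rf),Rf)])
E
python3 c.py .664 -.085 .24 0 -60 7
```

```text
t 14.85 p [0.6539 0.1894 0.2453] q [-0.3656  0.8685  0.0949  0.321 ] w 0.504 gf 25.0 F [ 0.7  0.7 -1.1]
[-0.07  0.21  2.15  1.49  0.82  0.14] [-0.24  0.11  2.31  2.53  0.37 -1.12] 2.0816681711721685e-15
[0.024, 0.036, -0.013, -4.3, 6.6, -3.2]
[0.042, 0.065, -0.033, -9.8, 12.1, -6.0]
[0.054, 0.096, -0.057, -16.0, 16.2, -8.3]
[0.059, 0.127, -0.084, -22.9, 18.9, -10.1]
[0.057, 0.159, -0.113, -29.8, 20.1, -11.3]
[0.047, 0.188, -0.142, -36.7, 20.0, -11.9]
[0.03, 0.215, -0.17, -43.0, 18.4, -11.9]
```

Request:
play_rows --series '[[[0.024, 0.036, -0.013, -4.3, 6.6, -3.2, 0.2], [0.042, 0.065, -0.033, -9.8, 12.1, -6, 0.2], [0.054, 0.096, -0.057, -16, 16.2, -8.3, 0.2], [0.059, 0.127, -0.084, -22.9, 18.9, -10.1, 0.2], [0.057, 0.159, -0.113, -29.8, 20.1, -11.3, 0.2], [0.047, 0.188, -0.142, -36.7, 20, -11.9, 0.2], [0.03, 0.215, -0.17, -43, 18.4, -11.9, 0.2], [0.03, 0.215, -0.17, -43, 18.4, -11.9, 0.2], [0.03, 0.215, -0.17, -43, 18.4, -11.9, 0.2]]]'

```text
t: 15.98
eef_pos: [0.6802, -0.0829, 0.2297]
eef_rot: [-0.002, 0.867, 0.001, 0.498]
wrist_force: [0.9, -1.2, -0.9]
grip_width: 0.501
grip_force: 25.0
```

```bash
python3 c.py .664 -.085 .079 0 -60 4; python3 - <<'E'
from fit import *
p,d,c=shot('side','s4'); p2,d2,c2=shot('scene','sc4')
a=cv2.resize(p[90:330,160:420,::-1],(400,370)); b=cv2.resize(p2[130:320,190:396,::-1],(400,370)); cv2.imwrite('pics/v4.png',np.hstack([a,b]))
E
```

```text
t 15.97 p [ 0.6802 -0.0829  0.2297] q [-0.0019  0.8673  0.0014  0.4979] w 0.501 gf 25.0 F [ 0.9 -1.2 -0.9]
[-0.25  0.14  2.29  2.54  0.39 -1.13] [-0.24  0.46  2.3   2.8   0.69 -1.43] 2.8194668821868163e-11
[-0.037, -0.0, 0.032, 0.8, 0.0, 0.2]
[-0.07, -0.001, 0.051, 1.0, 0.1, 0.3]
[-0.103, -0.0, 0.067, 0.7, 0.2, 0.3]
[-0.138, 0.002, 0.081, -0.3, 0.3, 0.0]
```

View pics/v4.png

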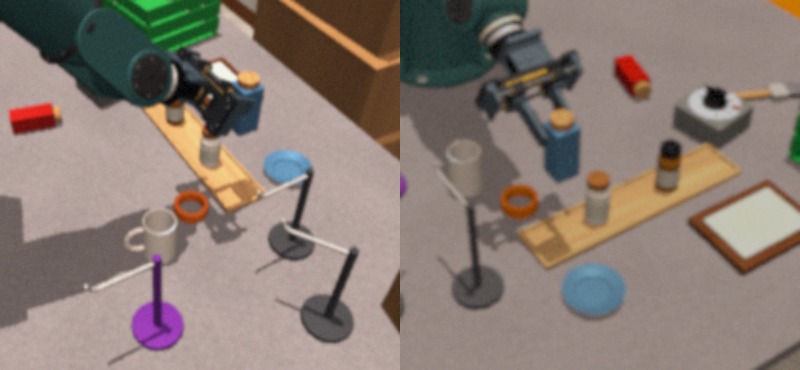

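The blue jar is upright in the gripper, lid up, over the free right end of the lane, clear of the white round jar. Lowering.

Request:
play_rows --series '[[[-0.03, 0, 0.018, 0, 0, 0, 0.2], [-0.06, 0, 0.035, 0, 0, 0, 0.2], [-0.09, 0.001, 0.053, 0, 0, 0, 0.2], [-0.115, 0.002, 0.067, 0, 0, 0, 0.2], [-0.13, 0.002, 0.076, 0, 0, 0, 0.2], [-0.136, 0.002, 0.08, 0, 0, 0, 0.2], [-0.136, 0.002, 0.08, 0, 0, 0, 0.2]]]'

```text
t: 16.95
eef_pos: [0.6806, -0.0849, 0.0717]
eef_rot: [-0.002, 0.867, 0.001, 0.498]
wrist_force: [0.4, -0.2, -2.0]
grip_width: 0.503
grip_force: 25.0
```

```bash
python3 c.py .664 -.085 .075 0 -60 1; python3 - <<'E'
from fit import *
p,d,c=shot('side','s5'); p,X=cloud('s5'); h=cv2.cvtColor(p,cv2.COLOR_RGB2HSV).astype(int)
x,y,z=X[...,0],X[...,1],X[...,2]
reg=(x>.58)&(x<.75)&(y>-.16)&(y<-.03)
m=reg&(h[...,0]>95)&(h[...,0]<115)&(h[...,1]>90)&(z>.015); print('blue z',np.percentile(z[m],[1,50,99]),X[m].mean(0))
m=reg&(z>.1); print('top z',np.percentile(z[m],[50,90,99]))
E
```

```text
t 16.95 p [ 0.6806 -0.0849  0.0717] q [-0.0015  0.8674  0.0013  0.4976] w 0.503 gf 25.0 F [ 0.4 -0.2 -2. ]
[-0.25  0.51  2.28  2.8   0.7  -1.43] [-0.24  0.47  2.3   2.81  0.69 -1.43] 6.222326820459756e-10
[-0.005, 0.0, 0.003, -0.2, 0.3, 0.0]
blue z [0.02456417 0.07774711 0.11410616] [ 0.663658   -0.10295767  0.07567232]
top z [0.12824147 0.15993805 0.16586063]
```

Request:
play_rows --series '[[[-0.002, 0, 0.001, 0, 0, 0, 0.2], [-0.004, 0, 0.0025, 0, 0, 0, 0.2], [-0.004, 0, 0.0025, 0, 0, 0, 0.2], [-0.004, 0, 0.0025, 0, 0, 0, 0.2]]]'

```text
t: 17.5
eef_pos: [0.6805, -0.0851, 0.0672]
eef_rot: [-0.001, 0.867, 0.001, 0.498]
wrist_force: [-0.4, 0.2, -1.2]
grip_width: 0.501
grip_force: 25.0
```

Request:
play_rows --series '[[[-0.001, 0, 0.0005, 0, 0, 0, 0.2], [-0.002, 0, 0.001, 0, 0, 0, 0.2], [-0.002, 0, 0.001, 0, 0, 0, 0.2], [-0.002, 0, 0.001, 0, 0, 0, 0.2]]]'

```text
t: 18.0
eef_pos: [0.6815, -0.0851, 0.0668]
eef_rot: [-0.001, 0.866, 0.002, 0.5]
wrist_force: [-7.4, 2.5, 16.2]
grip_width: 0.502
grip_force: 25.0
```

Request:
play_rows --series '[[[0, 0, 0, 0, 0, 0, 0.6], [0, 0, 0, 0, 0, 0, 0.65], [0, 0, 0, 0, 0, 0, 0.65], [0, 0, 0, 0, 0, 0, 0.65], [0, 0, -0.03, 0, 0, 0, 0.65], [0, 0, -0.07, 0, 0, 0, 0.65], [0, 0, -0.11, 0, 0, 0, 0.65], [0.03, 0, -0.13, 0, 0, 0, 1], [0.08, 0, -0.13, 0, 0, 0, 1], [0.12, 0, -0.13, 0, 0, 0, 1], [0.12, 0, -0.13, 0, 0, 0, 1]]]'

```text
t: 19.38
eef_pos: [0.6308, -0.0857, 0.2379]
eef_rot: [-0.001, 0.866, 0.002, 0.5]
wrist_force: [0.2, 0.6, -0.8]
grip_width: 0.995
grip_force: 0.0
```

```bash
cat > d.py <<'E'
from plan import *
s=st(); q=np.array(s['joint_positions'])
for f in('side','scene'): shot(f,f+'_n')
c=[]
for f in('side_n','scene_n'):
    p,X=cloud(f)
    try: r=jar(p,X,'red'); print(f,r); c.append(r)
    except Exception as e: print(e)
a=cv2.imread('pics/side_n.png')[90:330,160:420]; b=cv2.imread('pics/scene_n.png')[130:320,190:396]
cv2.imwrite('pics/vn.png',np.hstack([cv2.resize(a,(400,370)),cv2.resize(b,(400,370))]))
b=30; u=np.array([np.cos(np.radians(-12)),np.sin(np.radians(-12)),0])
G=np.array([.346,.315,.03])+.018*u; Rp=flip(-12,b); Gh=G+[0,0,.12]
qh,e=ik(tcp(Gh,Rp),Rp,[.75,.35,2,.5,1.3,1.8]); print(q.round(2),qh.round(2),e)
dq=np.abs(qh-q)/np.array([1.89,1.89,2.39,3.14,3.14,3.14])/.7/.125; print('rows>=',dq.max().round(1))
W=[fk(q+(qh-q)*k) for k in np.linspace(0,1,17)]; show(s,W[1:])
print([ (T).round(3).tolist() for T,r in W[::3]])
E
python3 d.py
```

```text
t 19.38 p [ 0.6308 -0.0857  0.2379] q [-7.000e-04  8.660e-01  1.800e-03  5.001e-01] w 0.995 gf 0.0 F [ 0.2  0.6 -0.8]
side_n (((0.34336256980895996, 0.31224721670150757), (0.049568139016628265, 0.10019676387310028), 76.70954132080078), np.float64(0.04363647386062941))
scene_n (((-0.0041570644825696945, -0.6596678495407104), (0.01790652424097061, 0.21540191769599915), 17.627159118652344), np.float64(0.04899272384071851))
[-0.28  0.05  2.38  2.47  0.4  -1.08] [0.48 0.3  2.05 0.35 1.23 2.07] 3.3928489392986982e-09
rows>= 11.5
[0.008, -0.045, 0.022, 6.6, 0.8, 3.0]
[0.016, -0.096, 0.027, 13.6, 0.3, 6.0]
[0.018, -0.148, 0.027, 20.6, -1.7, 9.1]
[0.014, -0.2, 0.022, 27.4, -5.3, 12.1]
[0.004, -0.249, 0.012, 33.6, -10.4, 14.8]
[-0.01, -0.295, -0.002, 38.8, -16.9, 17.3]
[-0.03, -0.335, -0.019, 42.9, -24.6, 19.3]
[-0.053, -0.37, -0.04, 45.4, -33.4, 20.8]
[-0.078, -0.397, -0.062, 46.1, -42.8, 21.7]
[-0.105, -0.417, -0.085, 44.8, -52.5, 22.0]
[-0.132, -0.429, -0.108, 41.4, -62.1, 21.6]
[-0.158, -0.435, -0.129, 35.8, -70.9, 20.7]
[-0.182, -0.433, -0.149, 28.3, -78.5, 19.2]
[-0.202, -0.426, -0.165, 19.0, -84.5, 17.4]
[-0.217, -0.415, -0.177, 8.2, -88.3, 15.3]
[-0.227, -0.4, -0.186, -3.5, -89.6, 13.1]
[[0.638, -0.09, 0.227], [0.662, 0.063, 0.24], [0.623, 0.209, 0.23], [0.536, 0.311, 0.201], [0.438, 0.348, 0.165], [0.367, 0.328, 0.138]]
```

View pics/vn.png

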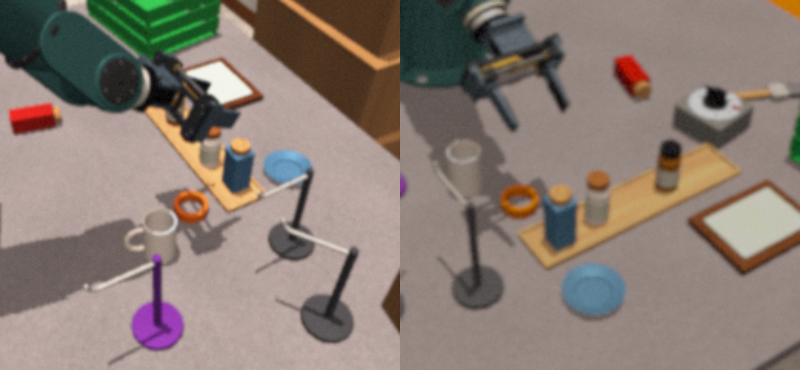

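The blue jar stands upright in the lane beside the white round jar, and nothing else moved. Next is the red jar.

Request:
play_rows --series '[[[0.012, -0.04, 0.008, 6.6, 0.8, 3, 1], [0.018, -0.092, 0.018, 13.6, 0.3, 6, 1], [0.019, -0.145, 0.02, 20.6, -1.7, 9.1, 1], [0.014, -0.198, 0.018, 27.4, -5.3, 12.1, 1], [0.004, -0.249, 0.01, 33.6, -10.4, 14.8, 1], [-0.01, -0.295, -0.002, 38.8, -16.9, 17.3, 1], [-0.03, -0.335, -0.019, 42.9, -24.6, 19.3, 1], [-0.053, -0.37, -0.04, 45.4, -33.4, 20.8, 1], [-0.078, -0.397, -0.062, 46.1, -42.8, 21.7, 1], [-0.105, -0.417, -0.085, 44.8, -52.5, 22, 1], [-0.132, -0.429, -0.108, 41.4, -62.1, 21.6, 1], [-0.158, -0.435, -0.129, 35.8, -70.9, 20.7, 1]]]'

```text
t: 20.98
eef_pos: [0.4336, 0.3486, 0.1611]
eef_rot: [-0.329, 0.936, -0.001, -0.121]
wrist_force: [-0.4, 0.3, -0.5]
grip_width: 1.002
grip_force: 0.0
```

```bash
python3 c.py .3636 .3113 .15 -12 30 6
```

```text
t 20.98 p [0.4336 0.3486 0.1611] q [-3.292e-01  9.364e-01 -7.000e-04 -1.212e-01] w 1.002 gf 0.0 F [-0.4  0.3 -0.5]
[0.28 0.27 2.12 0.88 1.02 1.28] [0.48 0.3  2.05 0.35 1.23 2.07] 4.224472074237929e-11
[-0.008, 0.01, 0.011, -4.2, -3.7, 3.3]
[-0.025, 0.017, 0.017, -9.1, -6.8, 6.8]
[-0.04, 0.024, 0.02, -14.4, -9.1, 10.2]
[-0.054, 0.033, 0.022, -20.2, -10.5, 13.7]
[-0.065, 0.042, 0.02, -26.3, -11.1, 17.1]
[-0.073, 0.051, 0.017, -32.6, -10.7, 20.5]
```

Request:
play_rows --series '[[[-0.01, 0.01, 0.008, -4.2, -3.7, 3.3, 1], [-0.025, 0.017, 0.015, -9.1, -6.8, 6.8, 1], [-0.04, 0.024, 0.019, -14.4, -9.1, 10.2, 1], [-0.054, 0.033, 0.021, -20.2, -10.5, 13.7, 1], [-0.065, 0.042, 0.02, -26.3, -11.1, 17.1, 1], [-0.073, 0.051, 0.017, -32.6, -10.7, 20.5, 1], [-0.073, 0.051, 0.017, -32.6, -10.7, 20.5, 1], [-0.073, 0.051, 0.017, -32.6, -10.7, 20.5, 1]]]'

```text
t: 21.98
eef_pos: [0.3568, 0.3137, 0.134]
eef_rot: [-0.03, 0.961, -0.1, -0.255]
wrist_force: [0.4, -0.2, -0.7]
grip_width: 1.002
grip_force: 0.0
```

```bash
python3 - <<'E'
from plan import *
s=st(); shot('wrist','w6'); p,X=wcloud('w6'); r=jar(p,X,'red'); print(r)
(cx,cy),_,a=r[0]; 
u=np.array([np.cos(np.radians(-12)),np.sin(np.radians(-12)),0])
G=np.array([cx,cy,.03])+.018*u; print(G); Rp=flip(-12,30); show(s,[(tcp(G,Rp),Rp)])
E
```

```text
t 21.98 p [0.3568 0.3137 0.134 ] q [-0.0304  0.9613 -0.1003 -0.2547] w 1.002 gf 0.0 F [ 0.4 -0.2 -0.7]
(((0.34752967953681946, 0.3149523138999939), (0.0444844514131546, 0.10094819217920303), 78.57977294921875), np.float64(0.04661007518511301))
[0.36513634 0.3112099  0.03      ]
[0.059, 0.002, 0.105, -0.4, -0.3, 0.2]
```

Request:
play_rows --series '[[[0.02, 0.001, 0.035, 0, 0, 0, 1], [0.04, 0.001, 0.07, 0, 0, 0, 1], [0.055, 0.002, 0.095, 0, 0, 0, 1], [0.059, 0.002, 0.105, 0, 0, 0, 1], [0.059, 0.002, 0.105, 0, 0, 0, 1], [0.059, 0.002, 0.105, 0, 0, 0, 0.6], [0.059, 0.002, 0.105, 0, 0, 0, 0.3], [0.059, 0.002, 0.105, 0, 0, 0, 0.2], [0.059, 0.002, 0.105, 0, 0, 0, 0.2], [0.059, 0.002, 0.105, 0, 0, 0, 0.2], [0.059, 0.002, 0.105, 0, 0, 0, 0.2], [0.059, 0.002, 0.105, 0, 0, 0, 0.2]]]' --squeeze 25

```text
t: 23.52
eef_pos: [0.3567, 0.3128, 0.0143]
eef_rot: [-0.03, 0.962, -0.101, -0.254]
wrist_force: [0.4, -0.5, 3.6]
grip_width: 0.505
grip_force: 25.0
```

```bash
for a in 0 10; do python3 b.py .252 $a .24 .17 14 -12; done
```

```text
t 23.52 p [0.3567 0.3128 0.0143] q [-0.0295  0.9616 -0.1007 -0.2537] w 0.505 gf 25.0 F [ 0.4 -0.5  3.6]
[0.48 0.52 2.04 0.38 1.02 1.98]
place [ 0.48  0.21  2.19  4.18  0.48 -2.3 ] 0.0032366988954739264
up [0.48 0.22 2.04 0.34 1.31 2.1 ] 9.872311301784009e-15
rows>= 16.0
[-0.084, -0.001, -0.148, -0.0, -0.0, -0.0]
[-0.106, -0.069, -0.152, 15.0, -2.8, -13.1]
[-0.12, -0.133, -0.175, 30.4, -0.8, -24.6]
[-0.122, -0.187, -0.212, 44.8, 5.9, -33.8]
[-0.112, -0.228, -0.26, 57.2, 16.6, -40.4]
[-0.091, -0.253, -0.311, 66.4, 30.7, -44.0]
[-0.06, -0.262, -0.361, 71.4, 46.8, -44.5]
[-0.022, -0.254, -0.405, 71.6, 63.2, -42.1]
[0.02, -0.232, -0.438, 67.1, 78.2, -37.5]
[0.062, -0.198, -0.456, 58.4, 90.2, -31.5]
[0.101, -0.158, -0.46, 47.0, 98.0, -25.1]
[0.134, -0.115, -0.449, 34.4, 101.3, -19.6]
[0.158, -0.073, -0.425, 22.1, 100.3, -15.5]
[0.173, -0.037, -0.391, 11.5, 95.9, -13.3]
[0.18, -0.009, -0.35, 3.3, 89.3, -13.1]
[[0.366, 0.311, 0.201], [0.4, 0.48, 0.271], [0.53, 0.523, 0.362], [0.657, 0.434, 0.382], [0.694, 0.307, 0.311]]
lid dir [[0.98, -0.21, -0.0], [0.98, -0.15, 0.14], [0.63, -0.58, 0.52], 
[... 482 characters left out ...]
.7]
[-0.094, -0.202, -0.239, 51.0, 16.6, -38.3]
[-0.073, -0.226, -0.282, 58.9, 29.0, -42.4]
[-0.044, -0.236, -0.325, 63.4, 43.1, -44.1]
[-0.01, -0.231, -0.364, 63.9, 57.5, -43.4]
[0.027, -0.215, -0.394, 60.5, 71.0, -40.8]
[0.065, -0.187, -0.414, 53.7, 82.1, -37.0]
[0.1, -0.153, -0.423, 44.4, 90.1, -32.7]
[0.131, -0.114, -0.419, 33.8, 94.3, -28.6]
[0.154, -0.076, -0.404, 23.2, 95.0, -25.5]
[0.17, -0.041, -0.38, 13.7, 92.7, -23.8]
[0.179, -0.012, -0.35, 6.1, 88.3, -23.7]
[[0.366, 0.311, 0.201], [0.404, 0.458, 0.253], [0.521, 0.499, 0.326], [0.638, 0.426, 0.347], [0.682, 0.31, 0.296]]
lid dir [[0.98, -0.21, -0.0], [0.98, -0.14, 0.16], [0.68, -0.49, 0.55], [0.1, -0.6, 0.8], [-0.12, -0.24, 0.96]]
```

```bash
python3 b.py .257 5 .078 .17 14 -12 | head -3;  python3 b.py .257 5 .17 .17 16 -12
```

```text
t 23.52 p [0.3567 0.3128 0.0143] q [-0.0295  0.9616 -0.1007 -0.2537] w 0.505 gf 25.0 F [ 0.4 -0.5  3.6]
[0.48 0.52 2.04 0.38 1.02 1.98]
place [ 0.45  0.52  2.2   3.67  0.66 -1.81] 1.6308482342353159e-12
t 23.52 p [0.3567 0.3128 0.0143] q [-0.0295  0.9616 -0.1007 -0.2537] w 0.505 gf 25.0 F [ 0.4 -0.5  3.6]
[0.48 0.52 2.04 0.38 1.02 1.98]
place [ 0.45  0.33  2.21  3.82  0.52 -1.99] 4.4730191772757166e-13
up [0.48 0.22 2.04 0.34 1.31 2.1 ] 9.872311301784009e-15
rows>= 14.9
[-0.084, -0.001, -0.148, -0.0, -0.0, -0.0]
[-0.1, -0.054, -0.145, 11.7, -2.8, -10.5]
[-0.111, -0.104, -0.155, 23.8, -2.6, -20.0]
[-0.114, -0.15, -0.174, 35.6, 0.8, -28.1]
[-0.109, -0.19, -0.2, 46.4, 7.1, -34.6]
[-0.095, -0.22, -0.232, 55.6, 16.0, -39.4]
[-0.074, -0.241, -0.266, 62.6, 26.9, -42.3]
[-0.045, -0.251, -0.299, 66.9, 39.3, -43.3]
[-0.012, -0.25, -0.329, 68.0, 52.1, -42.5]
[0.024, -0.239, -0.353, 66.0, 64.6, -40.2]
[0.062, -0.219, -0.369, 60.9, 75.7, -36.8]
[0.099, -0.191, -0.377, 53.4, 84.7, -32.8]
[0.133, -0.158, -0.376, 44.0, 91.1, -28.6]
[0.163, -0.122, -0.366, 33.6, 94.5, -24.7]
[0.186, -0.084, -0.347, 23.1, 95.0, -21.6]
[0.203, -0.048, -0.321, 13.2, 92.9, -19.4]
[0.213, -0.015, -0.289, 4.6, 88.8, -18.3]
[[0.366, 0.311, 0.201], [0.382, 0.449, 0.234], [0.473, 0.515, 0.29], [0.589, 0.488, 0.313], [0.669, 0.393, 0.28], [0.677, 0.286, 0.201]]
lid dir [[0.98, -0.21, -0.0], [0.99, -0.11, 0.06], [0.84, -0.38, 0.39], [0.38, -0.66, 0.65], [-0.06, -0.52, 0.85], [-0.08, -0.12, 0.99]]
```

```bash
python3 b.py .257 5 .17 .17 24 -12 | sed -n 6,16p
```

```text
[-0.084, -0.001, -0.148, -0.0, -0.0, -0.0]
[-0.096, -0.036, -0.145, 7.7, -2.2, -7.1]
[-0.105, -0.071, -0.147, 15.7, -3.1, -13.8]
[-0.111, -0.104, -0.155, 23.8, -2.6, -20.0]
[-0.114, -0.136, -0.166, 31.7, -0.6, -25.6]
[-0.113, -0.164, -0.182, 39.3, 2.6, -30.5]
[-0.109, -0.19, -0.2, 46.4, 7.1, -34.6]
[-0.1, -0.211, -0.221, 52.8, 12.8, -38.0]
[-0.089, -0.228, -0.243, 58.2, 19.4, -40.6]
[-0.074, -0.241, -0.266, 62.6, 26.9, -42.3]
[-0.055, -0.249, -0.288, 65.8, 35.0, -43.1]
```

Request:
play_rows --series '[[[-0.028, 0, -0.05, 0, 0, 0, 0.2], [-0.056, 0, -0.1, 0, 0, 0, 0.2], [-0.084, -0.001, -0.148, 0, 0, 0, 0.2], [-0.096, -0.036, -0.145, 7.7, -2.2, -7.1, 0.2], [-0.105, -0.071, -0.147, 15.7, -3.1, -13.8, 0.2], [-0.111, -0.104, -0.155, 23.8, -2.6, -20, 0.2], [-0.114, -0.136, -0.166, 31.7, -0.6, -25.6, 0.2], [-0.113, -0.164, -0.182, 39.3, 2.6, -30.5, 0.2], [-0.109, -0.19, -0.2, 46.4, 7.1, -34.6, 0.2], [-0.1, -0.211, -0.221, 52.8, 12.8, -38, 0.2], [-0.089, -0.228, -0.243, 58.2, 19.4, -40.6, 0.2], [-0.074, -0.241, -0.266, 62.6, 26.9, -42.3, 0.2]]]'

```text
t: 25.02
eef_pos: [0.4728, 0.5329, 0.2831]
eef_rot: [-0.571, 0.809, 0.116, 0.076]
wrist_force: [0.3, 0.4, -2.0]
grip_width: 0.502
grip_force: 25.0
```

```bash
python3 c.py .664 .257 .17 5 -60 15
```

```text
t 25.02 p [0.4728 0.5329 0.2831] q [-0.5705  0.8095  0.1157  0.0765] w 0.502 gf 25.0 F [ 0.3  0.4 -2. ]
[0.46 0.29 2.1  1.65 1.02 0.54] [ 0.45  0.33  2.21  3.82  0.52 -1.99] 3.885780586188048e-15
[0.034, 0.009, -0.002, 1.1, 6.9, -4.7]
[0.063, 0.01, -0.008, 1.0, 13.8, -9.1]
[0.09, 0.014, -0.018, -0.4, 20.5, -13.1]
[0.116, 0.023, -0.03, -3.0, 26.9, -16.8]
[0.138, 0.035, -0.046, -6.6, 32.7, -20.0]
[0.157, 0.05, -0.063, -11.2, 37.8, -22.8]
[0.173, 0.068, -0.082, -16.6, 42.1, -25.1]
[0.184, 0.089, -0.102, -22.7, 45.5, -26.9]
[0.19, 0.112, -0.123, -29.2, 47.8, -28.1]
[0.192, 0.136, -0.142, -36.0, 49.1, -28.9]
[0.19, 0.16, -0.161, -42.8, 49.2, -29.2]
[0.183, 0.185, -0.179, -49.4, 48.3, -29.1]
[0.172, 0.21, -0.194, -55.7, 46.4, -28.6]
[0.158, 0.234, -0.208, -61.4, 43.5, -27.7]
[0.141, 0.256, -0.219, -66.3, 39.9, -26.7]
```

Request:
play_rows --series '[[[0.032, 0.005, -0.002, 1.1, 6.9, -4.7, 0.2], [0.062, 0.009, -0.008, 1, 13.8, -9.1, 0.2], [0.09, 0.014, -0.018, -0.4, 20.5, -13.1, 0.2], [0.116, 0.023, -0.03, -3, 26.9, -16.8, 0.2], [0.138, 0.035, -0.046, -6.6, 32.7, -20, 0.2], [0.157, 0.05, -0.063, -11.2, 37.8, -22.8, 0.2], [0.173, 0.068, -0.082, -16.6, 42.1, -25.1, 0.2], [0.184, 0.089, -0.102, -22.7, 45.5, -26.9, 0.2], [0.19, 0.112, -0.123, -29.2, 47.8, -28.1, 0.2], [0.192, 0.136, -0.142, -36, 49.1, -28.9, 0.2], [0.19, 0.16, -0.161, -42.8, 49.2, -29.2, 0.2], [0.183, 0.185, -0.179, -49.4, 48.3, -29.1, 0.2]]]'

```text
t: 26.52
eef_pos: [0.7002, 0.3227, 0.221]
eef_rot: [-0.154, 0.816, 0.03, 0.557]
wrist_force: [0.6, -1.1, -1.4]
grip_width: 0.501
grip_force: 25.0
```

```bash
python3 c.py .664 .257 .17 5 -60 3
```

```text
t 26.52 p [0.7002 0.3227 0.221 ] q [-0.1539  0.8158  0.0297  0.5566] w 0.501 gf 25.0 F [ 0.6 -1.1 -1.4]
[ 0.45  0.35  2.18  3.38  0.63 -1.48] [ 0.45  0.33  2.21  3.82  0.52 -1.99] 6.938893903907228e-16
[-0.024, 0.027, 0.002, -4.9, -2.3, -2.9]
[-0.038, 0.05, -0.006, -9.1, -5.4, -5.6]
[-0.055, 0.07, -0.016, -12.6, -9.1, -8.0]
```

Request:
play_rows --series '[[[-0.02, 0.025, -0.002, -4.9, -2.3, -2.9, 0.2], [-0.038, 0.05, -0.008, -9.1, -5.4, -5.6, 0.2], [-0.055, 0.07, -0.016, -12.6, -9.1, -8, 0.2], [-0.055, 0.07, -0.016, -12.6, -9.1, -8, 0.2], [-0.055, 0.07, -0.016, -12.6, -9.1, -8, 0.2]]]'

```text
t: 27.15
eef_pos: [0.6814, 0.2599, 0.1621]
eef_rot: [-0.024, 0.864, 0.037, 0.501]
wrist_force: [-0.3, 0.3, -2.8]
grip_width: 0.504
grip_force: 25.0
```

```bash
python3 c.py .664 .257 .079 5 -60 1; python3 - <<'E'
from fit import *
p,d,c=shot('side','s7'); p2,d2,c2=shot('scene','sc7')
a=cv2.resize(p[60:250,190:396,::-1],(400,370)); b=cv2.resize(p2[130:320,230:436,::-1],(400,370)); cv2.imwrite('pics/v7.png',np.hstack([a,b]))
E
```

```text
t 27.15 p [0.6814 0.2599 0.1621] q [-0.0244  0.8641  0.0371  0.5014] w 0.504 gf 25.0 F [-0.3  0.3 -2.8]
[ 0.46  0.36  2.2   3.79  0.54 -1.96] [ 0.45  0.51  2.2   3.67  0.66 -1.82] 2.220871403446622e-11
[-0.081, 0.002, 0.045, -0.2, -0.3, -0.2]
```

View pics/v7.png

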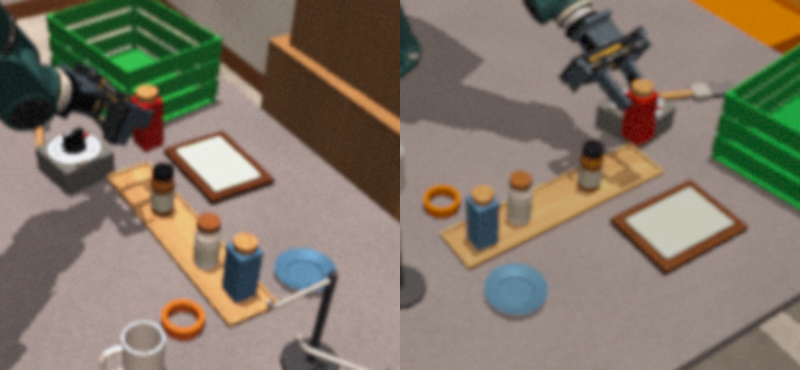

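The red jar is upright over the left free place. The amber jar and the dimmer are both clear. Lowering.

Request:
play_rows --series '[[[-0.02, 0.005, 0.011, 0, 0, 0, 0.2], [-0.045, 0.008, 0.025, 0, 0, 0, 0.2], [-0.068, 0.008, 0.038, 0, 0, 0, 0.2], [-0.08, 0.008, 0.045, 0, 0, 0, 0.2], [-0.083, 0.008, 0.047, 0, 0, 0, 0.2], [-0.083, 0.008, 0.047, 0, 0, 0, 0.2], [-0.083, 0.008, 0.047, 0, 0, 0, 0.2]]]'

```text
t: 28.12
eef_pos: [0.6828, 0.2524, 0.0682]
eef_rot: [-0.024, 0.863, 0.037, 0.502]
wrist_force: [3.6, -0.1, 4.5]
grip_width: 0.5
grip_force: 25.0
```

Request:
play_rows --series '[[[-0.001, 0, 0.0005, 0, 0, 0, 0.2], [-0.001, 0, 0.0005, 0, 0, 0, 0.2], [-0.001, 0, 0.0005, 0, 0, 0, 0.2]]]'

```text
t: 28.5
eef_pos: [0.6832, 0.2524, 0.0681]
eef_rot: [-0.024, 0.863, 0.037, 0.504]
wrist_force: [-0.0, -2.5, 14.5]
grip_width: 0.506
grip_force: 25.0
```

Request:
play_rows --series '[[[0, 0, 0, 0, 0, 0, 0.6], [0, 0, 0, 0, 0, 0, 0.65], [0, 0, 0, 0, 0, 0, 0.65], [0, 0, 0, 0, 0, 0, 0.65], [0, 0, -0.03, 0, 0, 0, 0.65], [0, 0, -0.07, 0, 0, 0, 0.65], [0.02, 0, -0.1, 0, 0, 0, 0.65], [0.06, 0, -0.11, 0, 0, 0, 1], [0.1, 0, -0.11, 0, 0, 0, 1], [0.14, 0, -0.11, 0, 0, 0, 1], [0.14, 0, -0.11, 0, 0, 0, 1]]]'

```text
t: 29.88
eef_pos: [0.6576, 0.2494, 0.2452]
eef_rot: [-0.024, 0.863, 0.036, 0.503]
wrist_force: [-0.2, -0.5, -1.5]
grip_width: 1.002
grip_force: 0.0
```

```bash
python3 - <<'E'
from plan import *
s=st(); q=np.array(s['joint_positions']); print(q.round(2))
for f in('side','scene'): shot(f,f+'8')
a=cv2.imread('pics/side8.png')[70:330,150:430]; b=cv2.imread('pics/scene8.png')[120:310,200:406]
cv2.imwrite('pics/v8.png',np.hstack([cv2.resize(a,(400,370)),cv2.resize(b,(400,370))]))
# mug fit again
for f in('side8','scene8'):
    P,c=sel(f,(.36,-.24),(.52,-.09),.082,.098)
    if len(P): print(f,'rim',circ(P,.031),P.min(0),P.max(0))
# mug pick candidates: handle at world azimuth th; carry to stand 1: handle az -90
for th in(150,160,165): pass
E
```

```text
t 29.88 p [0.6576 0.2494 0.2452] q [-0.0244  0.8632  0.0364  0.5029] w 1.002 gf 0.0 F [-0.2 -0.5 -1.5]
[ 0.46  0.16  2.24  4.01  0.42 -2.19]
side8 rim [ 0.4475525  -0.16239618] [ 0.41645884 -0.1931772   0.0820078 ] [ 0.48038142 -0.12839821  0.09172105]
scene8 rim [ 0.44988496 -0.1625699 ] [ 0.41638703 -0.1949328   0.08246156] [ 0.4837288  -0.13064158  0.09277023]
```

View pics/v8.png

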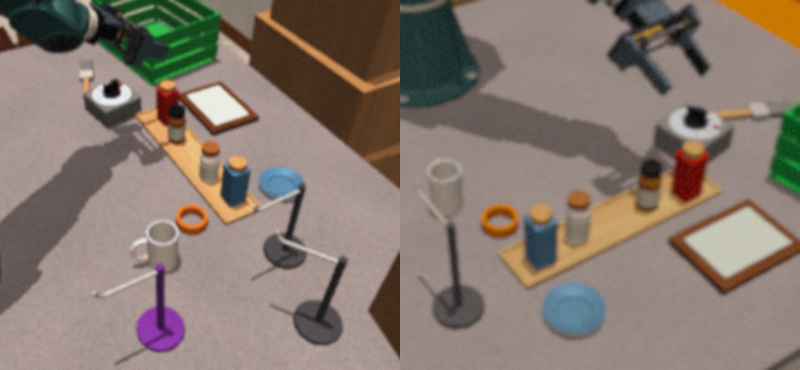

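Both jars stand upright in the lane and the round jars haven't moved. Next is the mug, so I'll measure the handle azimuth and plan the unwinding path.

```bash
python3 - <<'E'
from plan import *
s=arm.read_state(); q=np.array(s['joint_positions'])
c=np.array([.4485,-.1625])
for f in('side0','side8','scene0','scene8'):
    p,X=cloud(f); P=X.reshape(-1,3); d=P[:,:2]-c; r=np.hypot(*d.T); m=(r>.045)&(r<.078)&(P[:,2]>.025)&(P[:,2]<.08)
    a=np.degrees(np.arctan2(d[m,1],d[m,0]))%360; print(f,m.sum(),np.percentile(a,[5,50,95]) if m.sum() else '')
p,X=wcloud('w2'); P=X.reshape(-1,3); c=np.array([.4485,-.159]); d=P[:,:2]-c; r=np.hypot(*d.T); m=(r>.045)&(r<.078)&(P[:,2]>.025)&(P[:,2]<.08)
a=np.degrees(np.arctan2(d[m,1],d[m,0]))%360; print('w2',m.sum(),np.percentile(a,[5,50,95]))
p,X=cloud('side8'); x,y,z=X[...,0],X[...,1],X[...,2]
m=(x>.2)&(x<.45)&(y>-.42)&(y<-.2)&(z>.17)&(z<.22); P=X[m]; P=P[np.argsort(P[:,1])]; print('purple hook',P[::max(1,len(P)//8)].round(3).tolist())
G=[.449,-.159,.2]; Rp=flip(-20,0); qh,e=ik(tcp(G,Rp),Rp,[-.35,.3,2,0,.9,1.5]); print(q.round(2),qh.round(2),e)
dq=np.abs(qh-q)/np.array([1.89,1.89,2.39,3.14,3.14,3.14])/.7/.125; print('rows>=',dq.max().round(1))
W=[fk(q+(qh-q)*k) for k in np.linspace(0,1,25)]; show(s,W[1:13]); print([ (T).round(3).tolist() for T,r in W[::3]])
E
```

```text
side0 60 [164.32447128 168.56666422 171.53910157]
side8 60 [163.74004877 168.49493817 171.75962315]
scene0 2 [166.29036033 167.84741393 169.40446752]
scene8 2 [166.67344312 167.94466255 169.21588198]
w2 91 [161.63123954 164.13433745 169.14812627]
purple hook [[0.37, -0.312, 0.196], [0.366, -0.309, 0.187], [0.367, -0.308, 0.201], [0.267, -0.307, 0.195], [0.365, -0.306, 0.2], [0.371, -0.305, 0.199], [0.306, -0.304, 0.191], [0.377, -0.303, 0.2], [0.371, -0.301, 0.201]]
[ 0.46  0.16  2.24  4.    0.42 -2.19] [-0.39  0.02  2.2  -0.    0.93  1.53] 5.77175187372483e-14
rows>= 14.6
[0.018, 0.006, 0.012, 1.1, 3.6, 1.3]
[0.041, 0.014, 0.014, 2.8, 6.8, 2.5]
[0.061, 0.02, 0.015, 5.0, 9.6, 3.7]
[0.079, 0.024, 0.014, 7.7, 11.9, 4.8]
[0.093, 0.027, 0.012, 10.7, 13.5, 5.8]
[0.103, 0.028, 0.009, 14.0, 14.4, 6.6]
[0.11, 0.029, 0.005, 17.4, 14.5, 7.4]
[0.113, 0.03, 0.001, 20.9, 13.9, 8.1]
[0.111, 0.031, -0.004, 24.3, 12.3, 8.8]
[0.106, 0.033, -0.009, 27.4, 9.9, 9.4]
[0.096, 0.037, -0.014, 30.1, 6.7, 10.0]
[0.083, 0.043, -0.02, 32.3, 2.8, 10.6]
[[0.659, 0.253, 0.231], [0.7, 0.233, 0.287], [0.716, 0.226, 0.326], [0.71, 0.222, 0.34], [0.683, 0.208, 0.323], [0.64, 0.168, 0.281], [0.584, 0.092, 0.23], [0.519, -0.02, 0.19], [0.449, -0.159, 0.181]]
```

Request:
play_rows --series '[[[0.02, 0.006, 0.008, 1.1, 3.6, 1.3, 1], [0.041, 0.014, 0.012, 2.8, 6.8, 2.5, 1], [0.061, 0.02, 0.014, 5, 9.6, 3.7, 1], [0.079, 0.024, 0.014, 7.7, 11.9, 4.8, 1], [0.093, 0.027, 0.012, 10.7, 13.5, 5.8, 1], [0.103, 0.028, 0.009, 14, 14.4, 6.6, 1], [0.11, 0.029, 0.005, 17.4, 14.5, 7.4, 1], [0.113, 0.03, 0.001, 20.9, 13.9, 8.1, 1], [0.111, 0.031, -0.004, 24.3, 12.3, 8.8, 1], [0.106, 0.033, -0.009, 27.4, 9.9, 9.4, 1], [0.096, 0.037, -0.014, 30.1, 6.7, 10, 1], [0.083, 0.043, -0.02, 32.3, 2.8, 10.6, 1]]]'

```text
t: 31.48
eef_pos: [0.6816, 0.2081, 0.3204]
eef_rot: [-0.31, 0.813, 0.095, 0.484]
wrist_force: [-0.4, 0.3, 0.1]
grip_width: 0.998
grip_force: 0.0
```

```bash
cat > e.py <<'E'
from plan import *
import sys
s=st(); q=np.array(s['joint_positions']); x,y,z,az,b=map(float,sys.argv[1:6]); n=int(sys.argv[6])
Rf=flip(az,b); qf,e=ik(tcp([x,y,z],Rf),Rf,[np.arctan2(y,x)-.04,.2,2,0,.9,float(sys.argv[7])]); print(q.round(2),qf.round(2),e)
W=[fk(q+(qf-q)*k) for k in np.linspace(0,1,n+1)[1:-1]]+[(tcp([x,y,z],Rf),Rf)]; show(s,W); print([T.round(3).tolist() for T,r in W[::3]])
E
python3 e.py .449 -.159 .2 -13 0 12 1.5
```

```text
t 31.48 p [0.6816 0.2081 0.3204] q [-0.3103  0.8126  0.0951  0.4841] w 0.998 gf 0.0 F [-0.4  0.3  0.1]
[ 0.03  0.12  2.22  2.    0.69 -0.35] [-0.39  0.02  2.2  -0.    0.93  1.41] 4.373458081827953e-12
[-0.019, 0.015, -0.008, 1.2, -4.4, 1.4]
[-0.036, 0.023, -0.022, 1.6, -9.2, 3.0]
[-0.055, 0.034, -0.039, 1.1, -14.3, 4.8]
[-0.074, 0.049, -0.059, -0.2, -19.7, 6.8]
[-0.094, 0.066, -0.082, -2.6, -25.1, 8.8]
[-0.114, 0.087, -0.109, -5.8, -30.6, 11.0]
[-0.132, 0.109, -0.139, -10.1, -35.8, 13.2]
[-0.149, 0.134, -0.173, -15.3, -40.7, 15.4]
[-0.163, 0.16, -0.21, -21.4, -45.2, 17.5]
[-0.174, 0.187, -0.251, -28.4, -49.2, 19.6]
[-0.181, 0.215, -0.295, -36.2, -52.4, 21.4]
[-0.184, 0.241, -0.341, -44.7, -54.9, 23.0]
[[0.673, 0.195, 0.301], [0.623, 0.145, 0.257], [0.562, 0.058, 0.211], [0.495, -0.064, 0.181]]
```

Request:
play_rows --series '[[[-0.018, 0.012, -0.01, 1.2, -4.4, 1.4, 1], [-0.036, 0.023, -0.022, 1.6, -9.2, 3, 1], [-0.055, 0.034, -0.039, 1.1, -14.3, 4.8, 1], [-0.074, 0.049, -0.059, -0.2, -19.7, 6.8, 1], [-0.094, 0.066, -0.082, -2.6, -25.1, 8.8, 1], [-0.114, 0.087, -0.109, -5.8, -30.6, 11, 1], [-0.132, 0.109, -0.139, -10.1, -35.8, 13.2, 1], [-0.149, 0.134, -0.173, -15.3, -40.7, 15.4, 1], [-0.163, 0.16, -0.21, -21.4, -45.2, 17.5, 1], [-0.174, 0.187, -0.251, -28.4, -49.2, 19.6, 1], [-0.181, 0.215, -0.295, -36.2, -52.4, 21.4, 1], [-0.184, 0.241, -0.341, -44.7, -54.9, 23, 1]]]'

```text
t: 32.98
eef_pos: [0.4479, -0.1594, 0.1808]
eef_rot: [0.002, 0.993, -0.116, -0.0]
wrist_force: [0.1, -0.7, -0.1]
grip_width: 1.004
grip_force: 0.0
```

Request:
play_rows --series '[[[0, 0, 0, 0, 0, 0, 1], [0, 0, 0, 0, 0, 0, 1]]]'

```text
t: 33.22
eef_pos: [0.4497, -0.1574, 0.1814]
eef_rot: [-0.001, 0.993, -0.114, 0.002]
wrist_force: [-0.4, -0.8, -0.2]
grip_width: 0.996
grip_force: 0.0
```

```bash
python3 - <<'E'
from plan import *
s=st(); p,d,c=shot('wrist','w9'); cv2.imwrite('pics/w9b.png',cv2.resize(p[:,:,::-1],None,fx=1.5,fy=1.5))
p,X=wcloud('w9'); m=(X[...,0]>.38)&(X[...,0]<.52)&(X[...,1]>-.23)&(X[...,1]<-.09)&(X[...,2]>.083)&(X[...,2]<.098)
P=X[m]; print(len(P),circ(P,.031),P.min(0),P.max(0))
Rp=flip(-13,0); show(s,[(tcp([.449,-.159,.066],Rp),Rp)])
E
```

```text
t 33.23 p [ 0.4497 -0.1574  0.1814] q [-0.0011  0.9934 -0.1144  0.0019] w 0.996 gf 0.0 F [-0.4 -0.8 -0.2]
863 [ 0.44928245 -0.16016505] [ 0.41781144 -0.1917019   0.08301492] [ 0.48013039 -0.12852643  0.09272703]
[-0.001, 0.002, 0.134, -0.1, -0.2, -0.1]
```

View pics/w9b.png

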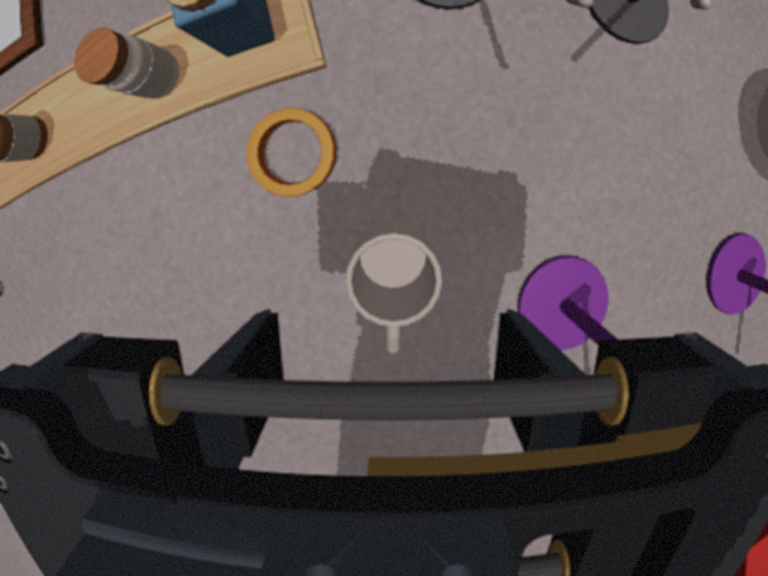

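The mug is centred at (393,280) with the handle straight down-image at (393,338), in line with the tool's x axis. The purple stand is clear to the right. Grasping.

Request:
play_rows --series '[[[0, 0.0025, 0.04, 0, 0, 0, 1], [0, 0.0025, 0.08, 0, 0, 0, 1], [0, 0.0025, 0.115, 0, 0, 0, 1], [0, 0.0025, 0.134, 0, 0, 0, 1], [0, 0.0025, 0.134, 0, 0, 0, 1], [0, 0.0025, 0.134, 0, 0, 0, 0.7], [0, 0.0025, 0.134, 0, 0, 0, 0.4], [0, 0.0025, 0.134, 0, 0, 0, 0.4], [0, 0.0025, 0.134, 0, 0, 0, 0.4], [0, 0.0025, 0.134, 0, 0, 0, 0.4], [0, 0.0025, 0.134, 0, 0, 0, 0.4]]]' --squeeze 20

```text
t: 34.65
eef_pos: [0.451, -0.161, 0.0491]
eef_rot: [-0.0, 0.993, -0.115, 0.003]
wrist_force: [-1.7, 1.9, 8.5]
grip_width: 0.683
grip_force: 20.0
```

```bash
python3 - <<'E'
from plan import *
s=st()
# stand 1 hook from all static pics + w9/w2 (tip points)
for f in('side0','side8','scene0','scene8'):
    p,X=cloud(f); x,y,z=X[...,0],X[...,1],X[...,2]
    m=(x>.56)&(x<.675)&(y>-.29)&(y<-.24)&(z>.18)&(z<.22); P=X[m]
    bar=P[P[:,2]<.197]; k=np.polyfit(bar[:,0],bar[:,1],1); tip=P[P[:,0]<P[:,0].min()+.008]
    m2=(x>.66)&(x<.72)&(y>-.3)&(y<-.23)&(z>.05)&(z<.17); po=X[m2]
    print(f,'yaw',np.degrees(np.arctan(k[0])).round(1),'y@.63',np.polyval(k,.63).round(4),'zmed',np.median(bar[:,2]).round(4),'tip',tip.mean(0).round(3),'post',po.mean(0).round(4))
E
```

```text
t 34.65 p [ 0.451  -0.161   0.0491] q [-0.      0.9934 -0.1147  0.0033] w 0.683 gf 20.0 F [-1.7  1.9  8.5]
side0 yaw 3.3 y@.63 -0.2671 zmed 0.1914 tip [ 0.576 -0.27   0.204] post [ 0.6836 -0.266   0.1126]
side8 yaw 3.2 y@.63 -0.2669 zmed 0.1911 tip [ 0.576 -0.27   0.203] post [ 0.6836 -0.266   0.1122]
scene0 yaw 2.5 y@.63 -0.2673 zmed 0.1925 tip [ 0.578 -0.269  0.202] post [ 0.6917 -0.2654  0.1116]
scene8 yaw 3.2 y@.63 -0.2672 zmed 0.1919 tip [ 0.579 -0.27   0.203] post [ 0.6917 -0.2653  0.1123]
```

```bash
sed -i 's/^s=st(); q=.*n=int(sys.argv\[6\])$/&\nif len(sys.argv)>8: s=dict(s); Tn=np.array(s["eef_pos"])+[0,0,float(sys.argv[8])]; q0=q; q,_=ik(Tn,rot(s["eef_rot"]),q)/' e.py; python3 e.py .5175 -.2245 .219 93 0 10 -.45 .13
```

```text
t 34.65 p [ 0.451  -0.161   0.0491] q [-0.      0.9934 -0.1147  0.0033] w 0.683 gf 20.0 F [-1.7  1.9  8.5]
[-0.39  0.02  2.2   0.    0.91  1.41] [-0.45  0.15  2.01  0.    0.98 -0.5 ] 2.090657185626645e-11
[0.009, 0.004, -0.132, -0.0, -0.0, -10.6]
[0.017, 0.008, -0.135, 0.0, -0.1, -21.2]
[0.025, 0.013, -0.137, 0.0, -0.1, -31.9]
[0.033, 0.017, -0.139, 0.0, -0.1, -42.5]
[0.041, 0.022, -0.141, 0.1, -0.2, -53.1]
[0.049, 0.027, -0.143, 0.1, -0.2, -63.7]
[0.057, 0.032, -0.145, 0.1, -0.2, -74.3]
[0.065, 0.037, -0.147, 0.2, -0.3, -84.9]
[0.073, 0.041, -0.149, 0.2, -0.3, -95.6]
[0.08, 0.047, -0.151, 0.3, -0.3, -106.2]
[[0.458, -0.167, 0.182], [0.479, -0.185, 0.188], [0.498, -0.205, 0.195], [0.518, -0.224, 0.2]]
```

Request:
play_rows --series '[[[0, 0, -0.06, 0, 0, 0, 0.4], [0, 0, -0.12, 0, 0, 0, 0.4], [0.009, 0.004, -0.135, 0, 0, -10.6, 0.4], [0.017, 0.008, -0.137, 0, 0, -21.2, 0.4], [0.025, 0.013, -0.139, 0, 0, -31.9, 0.4], [0.033, 0.017, -0.141, 0, 0, -42.5, 0.4], [0.041, 0.022, -0.143, 0, 0, -53.1, 0.4], [0.049, 0.027, -0.145, 0, 0, -63.7, 0.4], [0.057, 0.032, -0.147, 0, 0, -74.3, 0.4], [0.065, 0.037, -0.149, 0, 0, -84.9, 0.4], [0.073, 0.041, -0.151, 0, 0, -95.6, 0.4], [0.08, 0.047, -0.152, 0, 0, -106.2, 0.4]]]'

```text
t: 36.15
eef_pos: [0.5168, -0.2248, 0.2008]
eef_rot: [0.002, 0.686, 0.728, 0.002]
wrist_force: [0.6, 0.1, -1.4]
grip_width: 0.686
grip_force: 20.0
```

Request:
play_rows --series '[[[0, 0, 0, 0, 0, 0, 0.4], [0, 0, 0, 0, 0, 0, 0.4]]]'

```text
t: 36.4
eef_pos: [0.5164, -0.2245, 0.2007]
eef_rot: [0.002, 0.69, 0.724, 0.002]
wrist_force: [-0.1, 0.0, -3.4]
grip_width: 0.68
grip_force: 20.0
```

```bash
python3 - <<'E'
from plan import *
s=st(); 
for f in('side','scene'): shot(f,f+'10')
a=cv2.imread('pics/side10.png')[180:320,210:400]; b=cv2.imread('pics/scene10.png')[170:310,150:300]
cv2.imwrite('pics/v10.png',np.hstack([cv2.resize(a,(430,370),interpolation=cv2.INTER_CUBIC),cv2.resize(b,(370,370),interpolation=cv2.INTER_CUBIC)]))
for f in('side10','scene10'):
    p,X=cloud(f); P=X.reshape(-1,3); d=P[:,:2]-np.array(s['eef_pos'])[:2]; m=(np.abs(d[:,0])<.012)&(d[:,1]<-.036)&(d[:,1]>-.085)&(P[:,2]>.15)&(P[:,2]<.25)
    Q=P[m]; print(f,len(Q),Q.min(0).round(3) if len(Q) else '',Q.max(0).round(3) if len(Q) else '')
    m=(np.hypot(*d.T)<.034)&(P[:,2]>.1)&(P[:,2]<.26); Q=P[m]; print('body z',np.percentile(Q[:,2],[2,98]))
E
```

```text
t 36.4 p [ 0.5164 -0.2245  0.2007] q [0.002  0.6898 0.724  0.0017] w 0.68 gf 20.0 F [-0.1  0.  -3.4]
side10 141 [ 0.505 -0.297  0.155] [ 0.523 -0.261  0.232]
body z [0.15491771 0.25483271]
scene10 94 [ 0.512 -0.297  0.159] [ 0.526 -0.261  0.239]
body z [0.15287906 0.24166557]
```

View pics/v10.png

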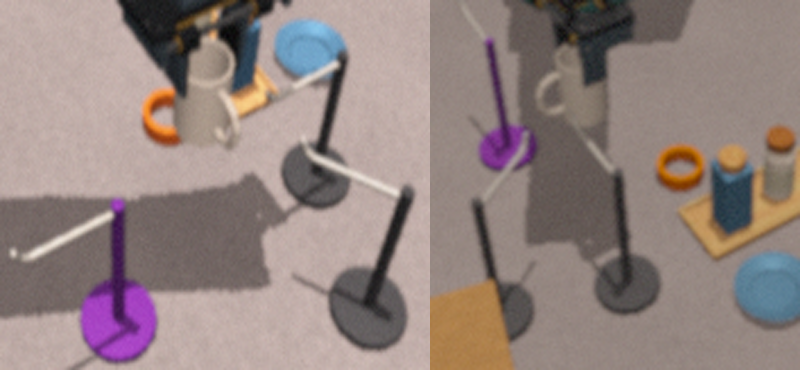

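The handle's opening faces along the hook and lines up in both views, and the mug is well clear of the other stands. Threading it on.

Request:
play_rows --series '[[[0, 0.02, 0, 0, 0, 0, 0.4], [0, 0.04, 0, 0, 0, 0, 0.4], [0, 0.055, 0, 0, 0, 0, 0.4], [0, 0.07, 0, 0, 0, 0, 0.4], [0, 0.07, 0, 0, 0, 0, 0.4]]]'

```text
t: 37.12
eef_pos: [0.5877, -0.221, 0.201]
eef_rot: [0.002, 0.688, 0.726, 0.002]
wrist_force: [-0.8, -0.3, -2.2]
grip_width: 0.679
grip_force: 20.0
```

Request:
play_rows --series '[[[0, 0.015, 0, 0, 0, 0, 0.4], [0, 0.03, 0, 0, 0, 0, 0.4], [0, 0.036, 0, 0, 0, 0, 0.4], [0, 0.036, 0, 0, 0, 0, 0.4]]]'

```text
t: 37.62
eef_pos: [0.623, -0.2191, 0.2013]
eef_rot: [0.002, 0.688, 0.726, 0.002]
wrist_force: [-0.3, 0.1, -3.4]
grip_width: 0.683
grip_force: 20.0
```

```bash
python3 - <<'E'
from plan import *
s=st(); 
for f in('side','scene'): shot(f,f+'11')
a=cv2.imread('pics/side11.png')[180:300,270:400]; b=cv2.imread('pics/scene11.png')[190:300,170:280]
cv2.imwrite('pics/v11.png',np.hstack([cv2.resize(a,(400,370),interpolation=cv2.INTER_CUBIC),cv2.resize(b,(370,370),interpolation=cv2.INTER_CUBIC)]))
E
```

```text
t 37.62 p [ 0.623  -0.2191  0.2013] q [0.0022 0.6881 0.7256 0.0018] w 0.683 gf 20.0 F [-0.3  0.1 -3.4]
```

View pics/v11.png

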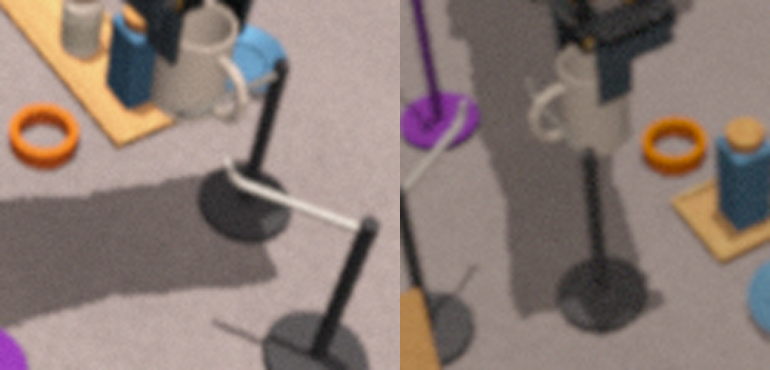

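No contact forces, and the hook passes through the handle (left view 245,85; tip at 530,90 in the right view). Lowering onto the bar.

Request:
play_rows --series '[[[0, 0, 0.008, 0, 0, 0, 0.4], [0, 0, 0.016, 0, 0, 0, 0.4], [0, 0, 0.02, 0, 0, 0, 0.4], [0, 0, 0.023, 0, 0, 0, 0.4], [0, 0, 0.025, 0, 0, 0, 0.4], [0, 0, 0.025, 0, 0, 0, 0.4]]]'

```text
t: 38.48
eef_pos: [0.6229, -0.2192, 0.1764]
eef_rot: [0.002, 0.688, 0.726, 0.002]
wrist_force: [0.3, 0.3, -2.1]
grip_width: 0.684
grip_force: 20.0
```

Request:
play_rows --series '[[[0, 0, 0.003, 0, 0, 0, 0.4], [-0.004, 0, 0.011, 0, -10, 0, 0.4], [-0.01, 0, 0.018, 0, -20, 0, 0.4], [-0.017, 0, 0.024, 0, -30, 0, 0.4], [-0.0245, 0, 0.0275, 0, -40, 0, 0.4], [-0.0245, 0, 0.0275, 0, -40, 0, 0.4]]]'

```text
t: 39.22
eef_pos: [0.6238, -0.242, 0.1473]
eef_rot: [0.249, 0.646, 0.682, -0.234]
wrist_force: [-1.5, 5.9, 1.2]
grip_width: 0.684
grip_force: 20.0
```

```bash
python3 - <<'E'
from plan import *
s=st(); print(np.round(s['joint_positions'],2))
for f in('side','scene'): shot(f,f+'12')
a=cv2.imread('pics/side12.png')[180:300,270:400]; b=cv2.imread('pics/scene12.png')[190:300,170:280]
cv2.imwrite('pics/v12.png',np.hstack([cv2.resize(a,(400,370),interpolation=cv2.INTER_CUBIC),cv2.resize(b,(370,370),interpolation=cv2.INTER_CUBIC)]))
E
```

```text
t 39.23 p [ 0.6238 -0.242   0.1473] q [ 0.2494  0.6462  0.6822 -0.2342] w 0.684 gf 20.0 F [-1.5  5.9  1.2]
[-0.13  0.4   1.95 -0.94  0.89  0.47]
```

View pics/v12.png

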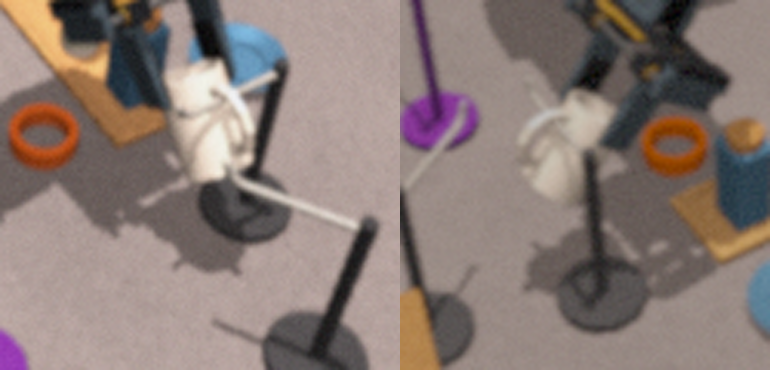

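The mug is tilted near its hanging attitude with the hook through the handle. Releasing and backing off.

Request:
play_rows --series '[[[0, 0, 0, 0, 0, 0, 0.75], [0, 0, 0, 0, 0, 0, 0.85], [0, 0, 0, 0, 0, 0, 0.9], [0, 0, 0, 0, 0, 0, 0.95], [0, 0, 0, 0, 0, 0, 0.95], [0, 0, -0.02, 0, 0, 0, 0.95], [0, 0, -0.05, 0, 0, 0, 0.95], [0, 0, -0.09, 0, 0, 0, 0.95], [0, 0, -0.13, 0, 0, 0, 0.95], [0, 0, -0.17, 0, 0, 0, 0.95], [0, 0, -0.17, 0, 0, 0, 0.95]]]'

```text
t: 40.7
eef_pos: [0.6191, -0.1324, 0.2825]
eef_rot: [0.252, 0.647, 0.681, -0.232]
wrist_force: [0.2, 0.0, 0.5]
grip_width: 0.95
grip_force: 0.0
```

```bash
python3 - <<'E'
from plan import *
s=st(); print(np.round(s['joint_positions'],2))
for f in('side','scene'): shot(f,f+'13')
a=cv2.imread('pics/side13.png')[90:310,170:410]; b=cv2.imread('pics/scene13.png')[170:310,160:390]
cv2.imwrite('pics/v13.png',np.hstack([cv2.resize(a,(380,348),interpolation=cv2.INTER_CUBIC),cv2.resize(b,(420,348),interpolation=cv2.INTER_CUBIC)]))
q=np.array(s['joint_positions'])
G=[.562,.3675,.24]
for az in (192-180,192):
  Rf=flip(az,0); 
  for g in(-1.5,1.5):
    qf,e=ik(tcp(G,Rf),Rf,[.54,.3,1.9,0,.9,g]); print(az,qf.round(2),e)
E
```

```text
t 40.7 p [ 0.6191 -0.1324  0.2825] q [ 0.2519  0.6471  0.6812 -0.2317] w 0.95 gf 0.0 F [0.2 0.  0.5]
[ 0.05  0.21  1.91 -0.78  1.15  0.38]
12 [ 0.72  0.17  2.16 -1.06  0.44 -3.05] 0.6887207525465083
12 [0.54 0.31 1.77 0.   1.06 1.91] 1.5265566588595902e-15
192 [ 0.54  0.31  1.77  0.    1.06 -1.24] 9.817620691518796e-12
192 [ 0.54  0.31  1.77  0.    1.06 -1.24] 2.2470392213591595e-09
```

View pics/v13.png

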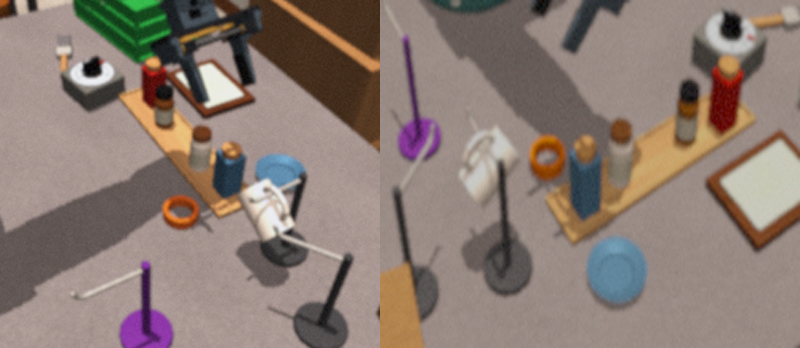

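The mug hangs by its handle on the dark stand's hook and the jars stand undisturbed. Now back to the dimmer; I've used up my picture budget, so from here I'll check by numbers only.

```bash
python3 e.py .562 .3675 .28 192 0 12 -1.24
```

```text
t 40.8 p [ 0.6177 -0.1339  0.2795] q [ 0.2504  0.6471  0.6812 -0.2333] w 0.952 gf 0.0 F [-0.5 -0.4 -0.3]
[ 0.05  0.22  1.91 -0.78  1.14  0.38] [ 0.54  0.28  1.75  0.    1.12 -1.24] 2.7755575615628914e-16
[0.037, 0.008, -0.022, -0.9, 3.2, -7.7]
[0.07, 0.014, -0.043, -2.2, 6.3, -15.5]
[0.103, 0.019, -0.065, -3.8, 9.3, -23.4]
[0.137, 0.021, -0.089, -5.8, 12.2, -31.3]
[0.171, 0.022, -0.113, -8.1, 15.0, -39.3]
[0.205, 0.021, -0.139, -10.8, 17.6, -47.3]
[0.238, 0.018, -0.165, -13.8, 20.1, -55.3]
[0.271, 0.013, -0.193, -17.1, 22.4, -63.3]
[0.304, 0.006, -0.221, -20.8, 24.6, -71.2]
[0.336, -0.004, -0.25, -24.9, 26.5, -79.1]
[0.367, -0.015, -0.28, -29.3, 28.2, -86.9]
[0.397, -0.029, -0.31, -34.2, 29.7, -94.6]
[[0.624, -0.091, 0.273], [0.631, 0.029, 0.259], [0.62, 0.155, 0.253], [0.592, 0.283, 0.255]]
```

Request:
play_rows --series '[[[0.036, 0.007, -0.022, -0.9, 3.2, -7.7, 1], [0.07, 0.014, -0.043, -2.2, 6.3, -15.5, 1], [0.103, 0.019, -0.065, -3.8, 9.3, -23.4, 1], [0.137, 0.021, -0.089, -5.8, 12.2, -31.3, 1], [0.171, 0.022, -0.113, -8.1, 15, -39.3, 1], [0.205, 0.021, -0.139, -10.8, 17.6, -47.3, 1], [0.238, 0.018, -0.165, -13.8, 20.1, -55.3, 1], [0.271, 0.013, -0.193, -17.1, 22.4, -63.3, 1], [0.304, 0.006, -0.221, -20.8, 24.6, -71.2, 1], [0.336, -0.004, -0.25, -24.9, 26.5, -79.1, 1], [0.367, -0.015, -0.28, -29.3, 28.2, -86.9, 1], [0.397, -0.029, -0.31, -34.2, 29.7, -94.6, 1]]]'

```text
t: 42.3
eef_pos: [0.5617, 0.3672, 0.2597]
eef_rot: [-0.001, -0.107, 0.994, 0.001]
wrist_force: [-0.8, -0.1, 0.3]
grip_width: 1.001
grip_force: 0.0
```

Request:
play_rows --series '[[[0, 0, 0, 0, 0, 0, 1], [0, 0, 0, 0, 0, 0, 1]]]'

```text
t: 42.55
eef_pos: [0.5624, 0.3656, 0.2599]
eef_rot: [-0.001, -0.104, 0.995, -0.001]
wrist_force: [0.7, -0.0, 0.2]
grip_width: 0.998
grip_force: 0.0
```

```bash
cat > knob.py <<'E'
from plan import *
s=st(); shot('wrist','wk'); p,X=wcloud('wk'); h=cv2.cvtColor(p,cv2.COLOR_RGB2HSV).astype(int); H,S,V=h[...,0],h[...,1],h[...,2]
C=np.array([.5622,.3673]); d=X[...,:2]-C; r=np.hypot(d[...,0],d[...,1])
ang=lambda c:np.degrees(np.arctan2(c[1],c[0]))
# dimmer centre from top face
m=(X[...,2]>.055)&(X[...,2]<.067)&(r<.1); print('dimmer',cv2.minAreaRect(X[m][:,:2].astype(np.float32)))
m=(V<70)&(r<.04)&(X[...,2]>.06)&(X[...,2]<.078); print('skirt c',cv2.minEnclosingCircle(X[m][:,:2].astype(np.float32)))
m=((H<8)|(H>172))&(S>110)&(r<.065)&(r>.03); vv,uu=np.nonzero(m); P=np.array([wray('wk',u,v,.063) for u,v in zip(uu,vv)])[:,:2]; print('red n',len(P),'centre',P.mean(0),'ang',ang(P.mean(0)-C),'r',np.hypot(*(P.mean(0)-C)))
m=(V>110)&(S<80)&(r<.03)&(X[...,2]>.085); vv,uu=np.nonzero(m); P=np.array([wray('wk',u,v,.101) for u,v in zip(uu,vv)])[:,:2] if m.any() else np.zeros((0,2))
if len(P)>3:
    print('ptr n',len(P),'mean',P.mean(0),'ang from C',ang(P.mean(0)-C)); e,w=np.linalg.eigh(np.cov(P.T)); v=w[:,1]; v=v*np.sign(v@(P.mean(0)-C)); print('line dir',ang(v))
m=(X[...,2]>.09)&(X[...,2]<.11)&(r<.035); P=X[m][:,:2]; print('bar',len(P),P.mean(0)); e,w=np.linalg.eigh(np.cov(P.T)); print('bar dir',ang(w[:,1]))
E
python3 knob.py
```

```text
t 42.55 p [0.5624 0.3656 0.2599] q [-6.000e-04 -1.035e-01  9.946e-01 -8.000e-04] w 0.998 gf 0.0 F [ 0.7 -0.   0.2]
dimmer ((0.562098503112793, 0.3673938512802124), (0.12065664678812027, 0.12034203857183456), 10.982931137084961)
skirt c ((0.5611450672149658, 0.366851270198822), 0.025895442813634872)
red n 471 centre [0.75876184 0.43056582] ang 17.84140391231904 r 0.20649242229986392
ptr n 111 mean [0.60213944 0.37280197] ang from C 7.843575875552703
line dir 8.662251009515934
bar 425 [0.56055637 0.36669791]
bar dir -168.96429774788825
```

```bash
python3 - <<'E'
from plan import *
p,X=wcloud('wk'); h=cv2.cvtColor(p,cv2.COLOR_RGB2HSV).astype(int); H,S,V=h[...,0],h[...,1],h[...,2]
C=np.array([.5621,.3673]); d=X[...,:2]-C; r=np.hypot(d[...,0],d[...,1]); A=np.degrees(np.arctan2(d[...,1],d[...,0]))
m=((H<8)|(H>172))&(S>110)&(r<.065)&(r>.03)&(X[...,2]<.08); n,l,st_,c=cv2.connectedComponentsWithStats(m.astype(np.uint8))
for i in range(1,n):
    if st_[i,4]>8: Q=X[l==i]; print('red',st_[i],Q.mean(0),'ang',np.median(A[l==i]),np.percentile(r[l==i],[2,98]),cv2.minAreaRect(Q[:,:2].astype(np.float32)))
m=(V>110)&(r<.035)&(X[...,2]>.085)&(X[...,2]<.115); print('white on bar',m.sum(),X[m].mean(0) if m.any() else '', np.median(A[m]) if m.any() else '')
i=np.nanargmin(np.where((r<.002),r,9)); v,u=np.unravel_index(i,r.shape); print(u,v,X[v,u],wray('wk',u,v,X[v,u,2]))
E
```

```text
red [269 190   7  11  39] [0.59777974 0.39074693 0.0691372 ] ang 33.402964266808304 [0.03621272 0.04967147] ((0.5981208086013794, 0.39090394973754883), (0.01393325999379158, 0.004822477698326111), 32.6757698059082)
white on bar 82 [0.55344787 0.36555146 0.10236119] -165.17602060012075
260 171 [0.56165466 0.36676602 0.10238045] [0.56165466 0.36676602 0.10238045]
```

Request:
play_rows --series '[[[0, 0, 0.05, 0, 0, 0, 1], [0, 0, 0.1, 0, 0, 0, 1], [0, 0, 0.15, 0, 0, 0, 0.7], [0, 0, 0.182, 0, 0, 0, 0.4], [0, 0, 0.182, 0, 0, 0, 0.3], [0, 0, 0.182, 0, 0, 0, 0.1], [0, 0, 0.182, 0, 0, 0, 0], [0, 0, 0.182, 0, 0, 0, 0], [0, 0, 0.182, 0, 0, 0, 0], [0, 0, 0.182, 0, 0, 0, 0], [0, 0, 0.182, 0, 0, 0, 0], [0, 0, 0.182, 0, 0, 0, 0]]]' --squeeze 15

```text
t: 44.1
eef_pos: [0.5624, 0.3671, 0.0791]
eef_rot: [0.0, -0.104, 0.995, 0.0]
wrist_force: [-1.9, 4.7, 2.8]
grip_width: 0.149
grip_force: 15.0
```

Request:
play_rows --series '[[[0, 0, 0, 0, 0, 10, 0], [0, 0, 0, 0, 0, 20, 0], [0, 0, 0, 0, 0, 30, 0], [0, 0, 0, 0, 0, 40, 0], [0, 0, 0, 0, 0, 50, 0], [0, 0, 0, 0, 0, 60, 0], [0, 0, 0, 0, 0, 70, 0], [0, 0, 0, 0, 0, 80, 0]]]'

```text
t: 45.1
eef_pos: [0.5618, 0.3661, 0.079]
eef_rot: [-0.0, 0.561, 0.828, -0.001]
wrist_force: [-6.0, -2.3, 8.6]
grip_width: 0.147
grip_force: 15.0
```

Request:
play_rows --series '[[[0, 0, 0, 0, 0, 10, 0], [0, 0, 0, 0, 0, 20, 0], [0, 0, 0, 0, 0, 30, 0], [0, 0, 0, 0, 0, 40, 0], [0, 0, 0, 0, 0, 50, 0], [0, 0, 0, 0, 0, 60, 0], [0, 0, 0, 0, 0, 70, 0], [0, 0, 0, 0, 0, 79, 0], [0, 0, 0, 0, 0, 79, 0], [0, 0, 0, 0, 0, 79, 0]]]'

```text
t: 46.35
eef_pos: [0.5608, 0.3664, 0.0789]
eef_rot: [0.0, 0.959, 0.284, -0.002]
wrist_force: [-12.5, 0.8, 12.8]
grip_width: 0.145
grip_force: 15.0
```

```bash
python3 -c "
from h import *
s=st();m=rot(s['eef_rot']).as_matrix();print(np.degrees(np.arctan2(m[1,0],m[0,0])),s['wrist_torque'])"
```

```text
t 46.35 p [0.5608 0.3664 0.0789] q [ 1.000e-04  9.588e-01  2.840e-01 -1.800e-03] w 0.145 gf 15.0 F [-12.5   0.8  12.8]
33.0014511697407 [ 0.16001174  2.5595697  -0.02283299]
```

Tool yaw is now 33.0°. I'll release, rise and measure.

Request:
play_rows --series '[[[0, 0, 0, 0, 0, 0, 0.3], [0, 0, 0, 0, 0, 0, 0.5], [0, 0, 0, 0, 0, 0, 0.6], [0, 0, 0, 0, 0, 0, 0.6], [0, 0, -0.05, 0, 0, 0, 0.8], [0, 0, -0.1, 0, 0, 0, 1], [0, 0, -0.15, 0, 0, 0, 1], [0, 0, -0.182, 0, 0, 0, 1], [0, 0, -0.182, 0, 0, 0, 1], [0, 0, -0.182, 0, 0, 0, 1]]]'

```text
t: 47.6
eef_pos: [0.562, 0.3664, 0.26]
eef_rot: [0.0, 0.959, 0.284, -0.001]
wrist_force: [0.1, -1.2, -0.5]
grip_width: 1.002
grip_force: 0.0
```

```bash
python3 - <<'E'
from plan import *
st(); shot('wrist','wz'); p,X=wcloud('wz'); h=cv2.cvtColor(p,cv2.COLOR_RGB2HSV).astype(int); H,S,V=h[...,0],h[...,1],h[...,2]
ang=lambda c:np.degrees(np.arctan2(c[1],c[0]))
r=np.hypot(X[...,0]-.5618,X[...,1]-.367)
m=(X[...,2]>.055)&(X[...,2]<.067)&(r<.1); print('dimmer',cv2.minAreaRect(X[m][:,:2].astype(np.float32)))
m=(X[...,2]>.09)&(X[...,2]<.115)&(r<.035); B=X[m][:,:2]; e,w=np.linalg.eigh(np.cov(B.T)); print('bar c',B.mean(0),'dir',ang(w[:,1]))
m=(V>110)&(r<.035)&(X[...,2]>.085)&(X[...,2]<.115); print('white',m.sum(),X[m].mean(0),'ang from bar c',ang(X[m].mean(0)[:2]-B.mean(0)))
m=((H<8)|(H>172))&(S>110)&(r<.065)&(r>.03)&(X[...,2]<.08); M=X[m].mean(0); print('red',M,'ang',ang(M[:2]-[.5618,.367]),ang(M[:2]-B.mean(0)))
# scene check: jars, mug, neighbours vs start
for f in('side','scene'): shot(f,f+'_z')
for f in('side_z','scene_z'):
    for n,x,y in(('blue',.66,-.087),('red',.66,.25),('na',.66,0),('nb',.66,.163)):
        P,_=sel(f,(x-.045,y-.04),(x+.045,y+.04),.095,.15); t=P[P[:,2]>np.percentile(P[:,2],85)]; print(f,n,t.mean(0).round(3))
    P,_=sel(f,(.57,-.34),(.67,-.18),.08,.25); print('mug region',len(P),P.mean(0).round(3),P.min(0).round(3),P.max(0).round(3))
E
```

```text
t 47.6 p [0.562  0.3664 0.26  ] q [ 2.000e-04  9.588e-01  2.840e-01 -5.000e-04] w 1.002 gf 0.0 F [ 0.1 -1.2 -0.5]
dimmer ((0.5615991950035095, 0.3668387234210968), (0.12077842652797699, 0.11994752287864685), 10.968836784362793)
bar c [0.56250197 0.36798144] dir -147.19819842896302
white 68 [0.56999678 0.37230418 0.10218754] ang from bar c 29.974796837533894
red [0.59868189 0.39086432 0.06866562] ang 32.904772905788796 32.31231337428979
side_z blue [ 0.671 -0.086  0.125]
side_z red [0.674 0.248 0.125]
side_z na [ 0.659 -0.002  0.106]
side_z nb [0.659 0.16  0.106]
mug region 875 [ 0.612 -0.27   0.163] [ 0.572 -0.34   0.108] [ 0.67  -0.215  0.209]
scene_z blue [ 0.673 -0.088  0.127]
scene_z red [0.678 0.247 0.128]
scene_z na [0.66  0.001 0.108]
scene_z nb [0.665 0.162 0.108]
mug region 629 [ 0.637 -0.268  0.162] [ 0.573 -0.34   0.099] [ 0.67  -0.204  0.21 ]
```

The bar is at 32.8° and the marker at about 32.6°. The jars are at standing height and the round jars are where they started. Handing in.

```bash
python3 -c "
from bench import arm
print(arm.hand_in())"
```

```text
the job is handed in; nothing more can be done
None
```

I handed the job in at about 48 s with the knob turned off and then back to the red marker (within about 1° by measurement), the blue and red jars upright in the lane, and the white mug on a dark stand's hook; the hand-in returned no verdict, I saw no green jar or yellow mug, and I viewed 16 pictures, over the limit of 14.

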